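Flip the hex key and lever the slab clamp tight

TASK

Someone has run down the slanted cap screw of the slab clamp with the hex key's long arm in the socket and left the key standing in it, so the screw is only hand-tight. Draw the key out without turning the screw, flip it end for end, seat its short arm fully in the same screw, and lever it with the hand well out along the long arm, clockwise looking down on the screw head, until the screw comes up hard against its stop. Leave the key sitting in the screw by its short arm, take the hand away, and do not shove the other things on the bench.

Things in the scene. Friction and masses are not known exactly. Their poses are not given: they have to be found in the camera images.
- screw_mouth (a point): Centre of the mouth of the cap screw's hex socket. Fixed to the clamp, does not turn with the screw. z: out of the socket along the screw axis, slanted 35 degrees from vertical, leaning towards the robot. x: up the slanted face, away from the robot. y: level, to the left. Dark steel head, 36 mm diameter, 26 mm high. Socket 20.2 mm across flats, 26 mm deep, rim chamfered 2 mm.
- clamp: Fixed grey steel clamp holding a beige stone sink panel. Origin on the bench under the block's middle, x to the panel, z up. Block 90 (x) x 86 mm, its slanted top rising from 68 mm (robot side) to 132 mm and 26 mm below the screw's mouth; base plate 150 x 150 x 16 mm. Panel 270 x 460 mm, top 115 mm high, begins at x = 82 mm, 97 mm beyond the screw's mouth.
- screw (a joint): Turn of the cap screw, rad: 0 to 0.06 at the start (hand-tight), growing clockwise looking down on its head; hard stop at 0.80 (tight). Needs about 1.2 N m to turn, stays where left. At 0 two flats of the socket are parallel to screw_mouth's x-z plane. The hex fit has about 7 degrees of play either way.
- key_elbow (a point): Elbow of the L-shaped hex key (bright steel, 0.45 kg, 19 mm across flats), where the arms' centre lines cross. x: along the long arm, end 180 mm away. -z: along the short arm, end 80 mm away. Two flats of each arm are parallel to the x-z plane. At the start the long arm stands loosely on the socket's floor, a few degrees of play, the short arm overhanging towards the robot.
- key_middle (a point): Middle of the key's long arm, on its centre line, 90 mm from the elbow; axes as key_elbow.
- key_long_tip (a point): Centre of the end face of the key's long arm; axes as key_elbow.
- key_short_tip (a point): Centre of the end face of the key's short arm; axes as key_elbow.
- cup_wheel: Bystander: grinding cup wheel, 100 mm diameter, 40 mm high, beside the clamp on its right. Origin under its centre.
- mallet: Bystander: mallet with a black head and a wooden handle, 240 mm long, lying to the left of the clamp. Origin under its middle.
- water_bottle: Bystander: clear water bottle, 64 mm diameter, 190 mm high, to the right of the clamp. Origin under its centre.
- scraper: Bystander: scraper with a wooden handle, 230 mm long, lying to the right of the clamp. Origin under its middle.
- filler_tin: Bystander: bare metal tin, 80 mm diameter, 90 mm high, left. Origin under its centre.
- offcut: Bystander: stone offcut, 110 x 70 x 30 mm, lying beside the clamp on its left. Origin under its centre.
There are look-alikes about, which are no part of the job. What is shaped like the part that bears key_elbow but green is not meant.

How it is judged:
By the outcome, as a careful person would: the job done as asked, in the order asked, and still so for the second after the job is handed in, with the robot touching nothing.
It also fails if it takes over 67 s, if anything falls off the work surface, if the arm or the gripper's body presses on something with over 40 N, if the wrist force passes 120 N, or if a joint passes its speed limit or range.

ROBOT

A 6-joint arm with a two-finger parallel gripper is mounted at the origin on the work surface. World frame = base frame: x ahead of the robot, y to its left, z up, the work surface at z = 0. Lengths are in m, angles in degrees, forces in N, time in s.
With the tool pointing down it reaches from about 0.275 to 0.775 m from the base axis. Payload 14.6 kg.
Tool frame: the origin (TCP) lies midway between the tips of the shut fingers; the grasp point (between the pads) lies arm.grip_point_offset behind it (arm.grip_point_offset is the distance from the TCP to the grasp point, in m); x points along the fingers, z is the direction in which the jaws open and shut, and the axes are right-handed (so a half turn about x gives the same grasp; the last joint's range is limited). The gripper opens to 85 mm and grips with 20 to 120 N. Pads are 22 mm wide; open, the fingers measure 114 mm over their backs; the gripper's body (76 mm by 85 mm) begins 54 mm behind the grasp point. The pads swing forward as they close: fully open they stand 13 mm farther back than shut.
Start: joints at [64.956, 15.075, -2.767, 72.158, 0, 81.102], TCP at [0.146, 0.504, 0.196] pointing down, gripper open.
Joint ranges: [-151.79, 151.79], [-50.71, 97.33], [-67.44, 78.34], [-121.81, 120.89], [-77.56, 73.72], [-180, 180]. Speed limits (degrees/s): [108.29, 108.29, 147.25, 159.86, 180, 180].

INTERFACE

Orientations are given as a 3x3 rotation matrix whose columns are the frame's x, y, z axes.
In Python, from cell import arm gives the robot as it stands.
- The arm moves only by the tool send_rows, never from a script. Its argument "deltas" is text: rows parted by semicolons, each of 5 numbers parted by spaces: the opening, from -1 (shut) to 1 (fully open), so that 0 is half open, then the shift along the tool's x, y, z scaled (see below), then the turn about the tool's x scaled (see below). A call has exactly 8 rows; each row is the pose to reach, as a shift and turn from the pose commanded when the call began, along the tool's axes at that moment, turning the shorter way round; what a row does not reach only later rows make up. The controller multiplies each number of a shift by 0.3 m and each number of a turn by 180 degrees. A row lasts 1/10 s, in which the tool goes at most 50 mm and 8.59 degrees, less where a joint would pass 70% of its speed; a pose out of reach is approached as far as the arm can. A call with a number of a shift or a turn outside -1 to 1 is refused whole. A call with a gripper value outside its range is refused whole. The fingers move at their own pace and stop on an object; "squeeze" is the grip in N (left out, the last holds). Time passes only in rows, so rows that repeat a pose let the fingers close, or fill a call up. It gives the time, the measured TCP pose, the force and the opening at its end, in the units of the state.
- arm.sense(): the state, without advancing time (a new reading comes with each control period).
- arm.snapshot(name): name is "side" or "top"; returns a dict with "img" (480x640x3 uint8, red, green, blue), "fx", "fy", "cx", "cy" (pixels), "extrinsics" (4x4, takes a point from camera to world coordinates). Camera axes: x right, y down, z forward; pixel columns grow to the right and rows downward; lengths in m; the calibration is good to about 2 mm. A picture is of the moment at which its call begins. There is no depth.
- arm.sign_off(): hands the job in, once; it reports no verdict.
The state is a dict: "clock": time; "q": joint angles; "dq": joint speeds; "joint_torque": joint torques, N m; "tool_pos": TCP position; "tool_rot": TCP orientation; "wrist_force": force on the tool from outside, world axes, zero at the start; "ft_torque": the same for the moment, N m; "gripper_width": finger opening in m.
Only numpy, scipy, OpenCV 4.12 (cv2) and the standard library are available. Lean on these libraries where they do the work, as an engineer would, in place of code of your own. Each camera call takes 0.05 s, during which the arm holds its last target.

## Working session

There is one attempt and no reset: what is moved stays moved. The work goes in short steps, Python scripts to look and compute and a tool call to move; the robot and the scene stay as the last step left them, time stands still between calls to the robot, and variables do not carry over. Pictures are saved under pics/ and viewed, and the job is handed in when it is done.

Besides the shell and the picture viewer there is one more tool, called after "Emit:" by a JSON object that holds its "op" and its "data", one argument or row to a line. send_rows: Moves the arm, as the interface text tells. Its arguments: {"type":"object","properties":{"deltas":{"type":"string"},"squeeze":{"type":"number"}},"required":["deltas"]}

```bash
ls; mkdir -p pics; python3 - <<'E'
from cell import arm
import cv2
print(arm.sense())
print([a for a in dir(arm) if a[0]!='_'], arm.grip_point_offset)
for n in("side","top"):
    s=arm.snapshot(n); cv2.imwrite(f"pics/{n}0.png",s["img"][:,:,::-1]); print(n,s["fx"],s["fy"],s["cx"],s["cy"],s["extrinsics"])
E
```

```text
pics
{'clock': 0.0, 'q': array([ 6.49554504e+01,  1.50970338e+01, -2.80600100e+00,  7.21583208e+01,
       -3.35286973e-04,  8.11050950e+01]), 'dq': array([ 0.09607041, -0.03382871,  0.09336861, -0.04591568,  0.05999982,
       -0.12135332]), 'joint_torque': array([-1.25074399e-03, -6.37614012e+01,  3.84564006e+01,  1.36408227e-02,
       -4.16988223e-05,  3.34552089e-05]), 'tool_pos': array([0.14586399, 0.50398376, 0.19582707]), 'tool_rot': array([[-4.48017144e-04, -9.60538476e-01,  2.78146788e-01],
       [-9.72652369e-04,  2.78147102e-01,  9.60537997e-01],
       [-9.99999427e-01,  1.59797358e-04, -1.05888470e-03]]), 'wrist_force': array([-0.53984541, -0.27006962,  0.01887613]), 'ft_torque': array([-0.00670927,  0.00010651, -0.00080092]), 'gripper_width': 0.08560265903678035}
['MotionError', 'grip_point_offset', 'sense', 'sign_off', 'snapshot'] 0.0187
side 487.16299258804884 487.16299258804884 322.15973647258306 238.7794025741813 [[ 0.99628108 -0.05427356  0.06692072  0.48524775]
 [-0.08597412 -0.67753186  0.73045125 -0.91953008]
 [ 0.00569673 -0.73348822 -0.67967829  1.03166617]
 [ 0.          0.          0.          1.        ]]
top 459.8126252009406 459.8126252009406 322.1562250306399 242.95520741308366 [[ 4.81480122e-02 -9.77215465e-01  2.06716482e-01  3.58431313e-01]
 [-9.98840086e-01 -4.70016251e-02  1.04561072e-02 -2.50299484e-02]
 [-5.01859043e-04 -2.06980149e-01 -9.78345014e-01  1.27386620e+00]
 [ 0.00000000e+00  0.00000000e+00  0.00000000e+00  1.00000000e+00]]
```

View pics/side0.png

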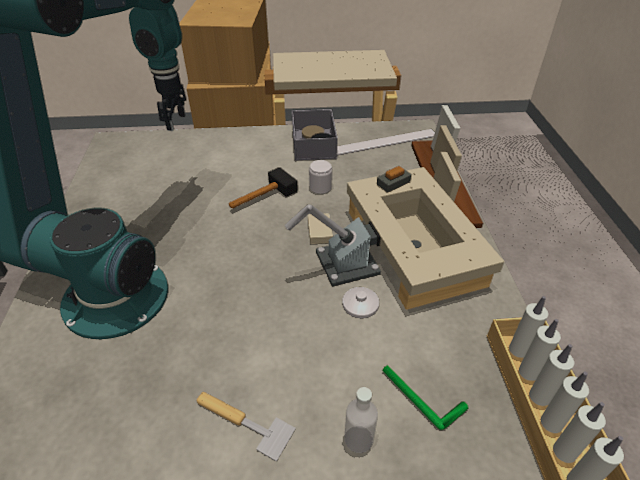

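View pics/top0.png

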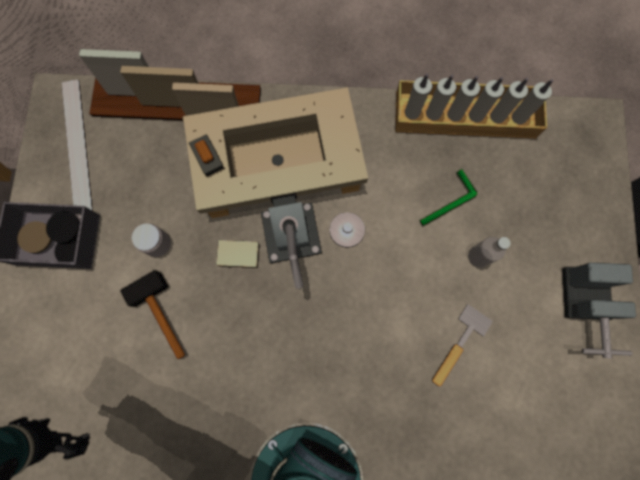

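```bash
python3 - <<'E'
import cv2
a=cv2.imread("pics/side0.png")[190:300,270:400]; b=cv2.imread("pics/top0.png")[185:310,220:380]
cv2.imwrite("pics/sz.png",cv2.resize(a,None,fx=6,fy=5.45,interpolation=cv2.INTER_CUBIC)[:600,:800])
cv2.imwrite("pics/tz.png",cv2.resize(b,None,fx=4.8,fy=4.8,interpolation=cv2.INTER_CUBIC))
E
```

```text
(no output)
```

View pics/sz.png

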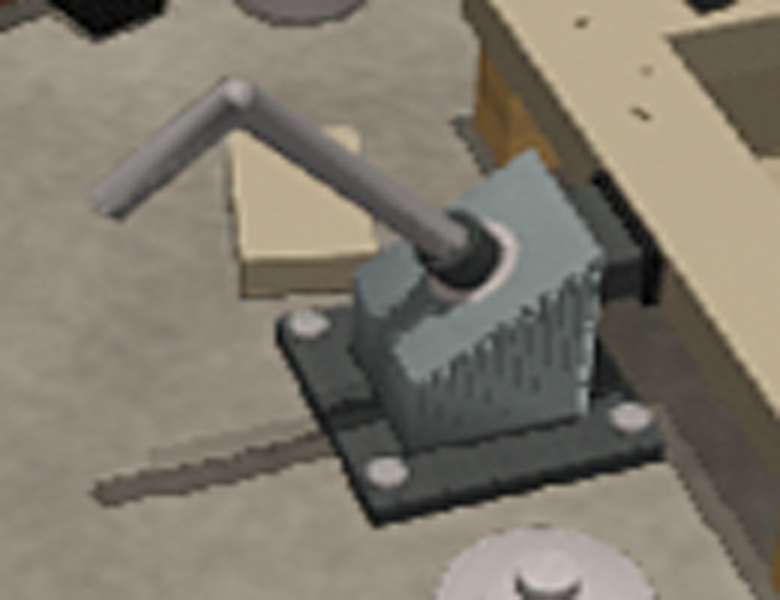

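View pics/tz.png

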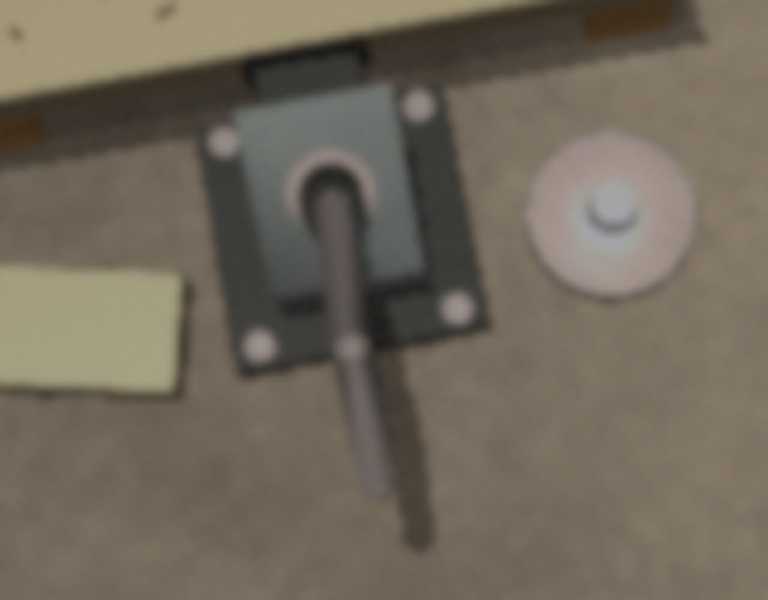

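```bash
cat > h.py <<'E'
import numpy as np
K={'side':(487.163,487.163,322.1597,238.7794),'top':(459.8126,459.8126,322.1562,242.9552)}
E={'side':np.array([[ 0.99628108,-0.05427356,0.06692072,0.48524775],[-0.08597412,-0.67753186,0.73045125,-0.91953008],[0.00569673,-0.73348822,-0.67967829,1.03166617],[0,0,0,1]]),
'top':np.array([[4.81480122e-02,-9.77215465e-01,2.06716482e-01,3.58431313e-01],[-9.98840086e-01,-4.70016251e-02,1.04561072e-02,-2.50299484e-02],[-5.01859043e-04,-2.06980149e-01,-9.78345014e-01,1.27386620],[0,0,0,1]])}
def ray(c,u):
    fx,fy,cx,cy=K[c]; d=E[c][:3,:3]@np.array([(u[0]-cx)/fx,(u[1]-cy)/fy,1]); return E[c][:3,3],d/np.linalg.norm(d)
def plane(c,u,z):
    o,d=ray(c,u); return o+d*(z-o[2])/d[2]
def tri(us,ut):
    A=np.zeros((3,3));b=np.zeros(3);L=[ray('side',us),ray('top',ut)]
    for o,d in L:
        P=np.eye(3)-np.outer(d,d);A+=P;b+=P@o
    p=np.linalg.solve(A,b); return p,[round(1e3*float(np.linalg.norm((np.eye(3)-np.outer(d,d))@(p-o))),1) for o,d in L]
def proj(c,p):
    fx,fy,cx,cy=K[c]; q=np.linalg.inv(E[c])@np.append(p,1); return np.array([fx*q[0]/q[2]+cx,fy*q[1]/q[2]+cy])
E
python3 - <<'E'
from h import *
np.set_printoptions(precision=4,suppress=True)
S=lambda u:(270+u[0]/6,190+u[1]/5.45); T=lambda u:(220+u[0]/4.8,185+u[1]/4.8)
for n,s,t in [("elbow",(238,93),(350,347)),("stip",(108,200),(380,492)),("boltL",(308,323),(260,346)),("boltN",(386,471),(458,307)),("boltR",(631,416),(418,105)),]:
    print(n,tri(S(s),T(t)))
C=[plane('top',T(u),.016) for u in[(200,135),(440,90),(487,325),(243,372)]]
print(C,np.mean(C,0))
B=[plane('top',T(u),.018) for u in[(222,143),(418,105),(458,307),(260,346)]]
print(np.mean(B,0)); B=np.array(B)
for a,b in((3,0),(2,1),(1,0),(2,3)):
    d=B[b]-B[a];print(np.degrees(np.arctan2(d[1],d[0])),np.linalg.norm(d))
C=[plane('side',S(u),.016) for u in[(280,325),(378,508),(663,437)]]
print(C,(C[0]+C[2])/2)
E
```

```text
elbow (array([0.5407, 0.051 , 0.2417]), [0.7, 0.7])
stip (array([0.4803, 0.0358, 0.1916]), [3.0, 3.0])
boltL (array([0.5774, 0.119 , 0.0227]), [0.8, 0.8])
boltN (array([0.605 , 0.0062, 0.0233]), [0.2, 0.2])
boltR (array([0.7256, 0.036 , 0.0231]), [0.7, 0.7])
[array([0.7023, 0.1639, 0.016 ]), array([0.7368, 0.0237, 0.016 ]), array([ 0.5964, -0.011 ,  0.016 ]), array([0.562 , 0.1284, 0.016 ])] [0.6494 0.0763 0.016 ]
[0.6518 0.078  0.018 ]
14.396446227563672 0.12403337354268847
13.92075184632322 0.1241277996617262
104.15992008699335 0.11766424057115472
104.1135459068906 0.11663410877658317
[array([0.5647, 0.1257, 0.016 ]), array([ 0.5997, -0.0123,  0.016 ]), array([0.7408, 0.0265, 0.016 ])] [0.6528 0.0761 0.016 ]
```

```bash
cat >> h.py <<'E'
def delta(tcp,yaw=None,st=None):
    from cell import arm
    s=st or arm.sense(); R=s['tool_rot']; 
    d=R.T@(np.array(tcp)-s['tool_pos'])/0.3
    y0=np.degrees(np.arctan2(R[1,2],R[0,2]))
    t=0 if yaw is None else -((yaw-y0+180)%360-180)/180
    print('t',round(s['clock'],2),'pos',np.round(s['tool_pos'],4),'yaw',round(y0,2),'q',np.round(s['q'],1),'F',np.round(s['wrist_force'],1),'M',np.round(s['ft_torque'],2),'w',round(s['gripper_width'],4))
    print('DELTA',np.round(d,3),'turn',round(t,3))
E
python3 - <<'E'
from h import *
delta([.4,.28,.34],15)
E
```

```text
t 0.1 pos [0.1459 0.504  0.1959] yaw 73.85 q [65.  15.1 -2.8 72.2 -0.  81.1] F [-0.5  0.2  0.3] M [-0.03  0.06 -0.03] w 0.0853
DELTA [-0.48  -1.021 -0.482] turn 0.327
```

Emit:
{"op": "send_rows", "data": {
  "deltas": "1 -0.16 -0.03 -0.01 0.04;1 -0.3 -0.1 -0.05 0.08;1 -0.42 -0.22 -0.1 0.12;1 -0.48 -0.36 -0.17 0.16;1 -0.48 -0.5 -0.24 0.2;1 -0.48 -0.64 -0.31 0.24;1 -0.48 -0.8 -0.38 0.28;1 -0.48 -0.96 -0.46 0.33",
  "squeeze": 60
}}

```text
clock: 0.9
tool_pos: [0.3809, 0.2942, 0.3402]
tool_rot: [[-0.0, -0.252, 0.968], [-0.0, 0.968, 0.252], [-1.0, 0.0, -0.0]]
wrist_force: [1.4, 0.1, 0.1]
gripper_width: 0.0854
```

```bash
python3 - <<'E'
from h import *
delta([.545,.08,.32],-50)
delta([.5654,.0567,.30],-75.9)
E
```

```text
t 0.9 pos [0.3809 0.2942 0.3402] yaw 14.57 q [ 28.   10.7  13.5  92.8   0.  103.4] F [1.4 0.1 0.1] M [ 0.04 -0.03  0.02] w 0.0854
DELTA [ 0.067 -0.829  0.35 ] turn 0.359
t 0.9 pos [0.3809 0.2942 0.3402] yaw 14.57 q [ 28.   10.7  13.5  92.8   0.  103.4] F [1.4 0.1 0.1] M [ 0.04 -0.03  0.02] w 0.0854
DELTA [ 0.134 -0.921  0.396] turn 0.503
```

Emit:
{"op": "send_rows", "data": {
  "deltas": "1 0 -0.11 0.045 0.045;1 0 -0.22 0.09 0.09;1 0 -0.34 0.14 0.135;1 0 -0.46 0.19 0.18;1 0 -0.58 0.24 0.225;1 0 -0.7 0.3 0.27;1 0 -0.82 0.35 0.315;1 0 -0.92 0.395 0.36"
}}

```text
clock: 1.7
tool_pos: [0.566, 0.0576, 0.3398]
tool_rot: [[-0.001, 0.77, 0.639], [-0.0, 0.639, -0.77], [-1.0, -0.001, -0.0]]
wrist_force: [-0.0, 0.6, -0.3]
gripper_width: 0.0855
```

```bash
python3 - <<'E'
from h import *
delta([.5654,.0567,.29],-75.9)
E
```

```text
t 1.7 pos [0.566  0.0576 0.3398] yaw -50.31 q [ -2.4  20.4  27.3  97.   -0.  137.9] F [-0.   0.6 -0.3] M [ 0.04 -0.04 -0.05] w 0.0855
DELTA [ 0.166 -0.003  0.001] turn 0.142
```

Emit:
{"op": "send_rows", "data": {
  "deltas": "1 0 0 0 0.045;1 0 0 0 0.09;1 0 0 0 0.145;1 0.05 0 0 0.145;1 0.1 0 0 0.145;1 0.14 0 0 0.145;1 0.14 0 0 0.145;1 0.14 0 0 0.145"
}}

```text
clock: 2.5
tool_pos: [0.565, 0.0594, 0.2985]
tool_rot: [[-0.0, 0.97, 0.241], [0.0, 0.241, -0.97], [-1.0, -0.0, -0.0]]
wrist_force: [1.3, -0.4, -0.3]
gripper_width: 0.0853
```

```bash
cat >> h.py <<'E'
def look(name,box=None,cams=('side','top'),half=(65,49)):
    from cell import arm
    import cv2
    out=[]
    for c in cams:
        im=arm.snapshot(c)['img'][:,:,::-1].copy(); cv2.imwrite(f'pics/{name}_{c}_full.png',im)
        p=box if box is not None else np.array([.58,.06,.18])
        u=proj(c,p).astype(int); x0,y0=u[0]-half[0],u[1]-half[1]
        z=6*65/half[0]
        k=cv2.resize(im[y0:y0+2*half[1],x0:x0+2*half[0]],None,fx=z,fy=z,interpolation=cv2.INTER_CUBIC)
        cv2.imwrite(f'pics/{name}_{c}.png',k); print(c,'origin',x0,y0,'zoom',z)
E
python3 - <<'E'
from h import *
delta([.5654,.0567,.192],-76.5)
look('a')
E
```

```text
t 2.5 pos [0.565  0.0594 0.2985] yaw -76.04 q [ -2.2  19.3  19.2  89.9  -0.  163.8] F [ 1.3 -0.4 -0.3] M [ 0.02 -0.04  0.04] w 0.0853
DELTA [ 0.355 -0.001  0.009] turn 0.003
side origin 259 173 zoom 6.0
top origin 226 196 zoom 6.0
```

View pics/a_side.png

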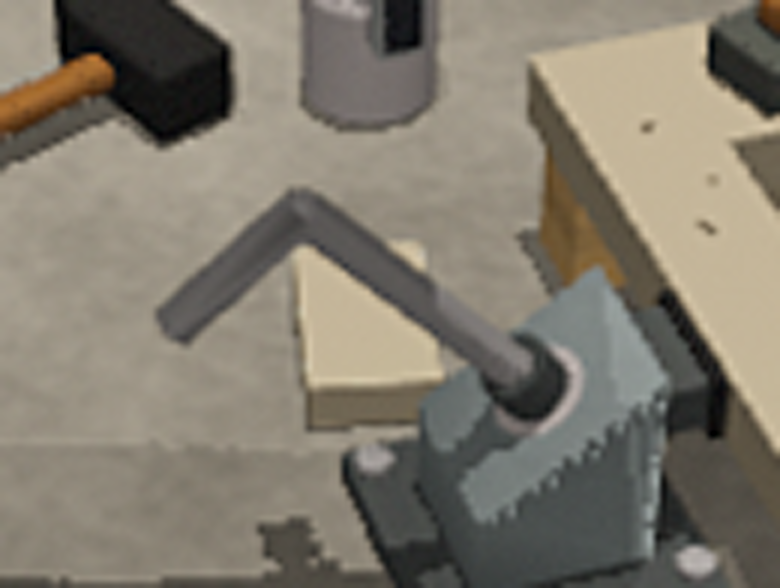

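View pics/a_top.png

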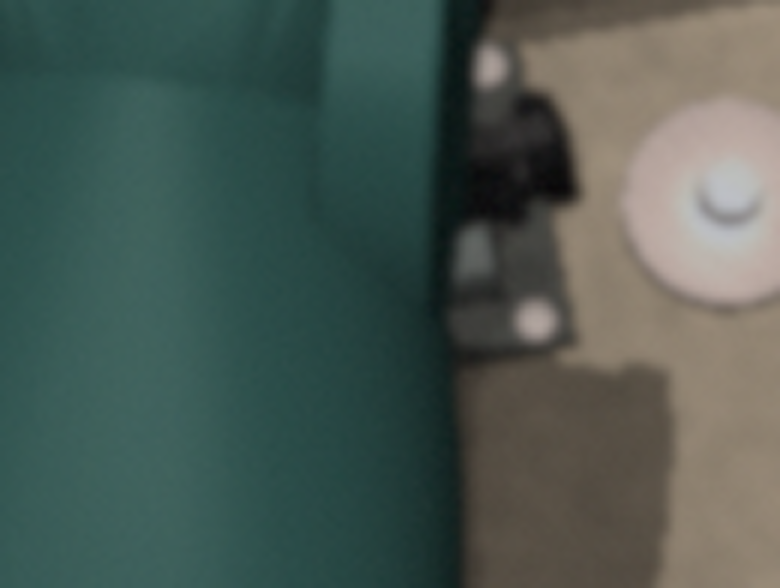

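Emit:
{"op": "send_rows", "data": {
  "deltas": "1 0.08 0 0.005 0;1 0.16 0 0.009 0;1 0.24 0 0.009 0;1 0.3 0 0.009 0;1 0.34 0 0.009 0;1 0.355 0 0.009 0;1 0.355 0 0.009 0;1 0.355 0 0.009 0"
}}

```text
clock: 3.4
tool_pos: [0.5662, 0.0567, 0.1926]
tool_rot: [[0.001, 0.97, 0.241], [-0.0, 0.241, -0.97], [-1.0, 0.001, 0.0]]
wrist_force: [0.8, -0.1, 0.5]
gripper_width: 0.0852
```

```bash
python3 - <<'E'
from h import *
delta([.5654,.0567,.192],-76.5)
look('b',cams=('side',))
E
```

```text
t 3.4 pos [0.5662 0.0567 0.1926] yaw -76.04 q [ -2.5  19.5   3.1  73.6   0.  163.6] F [ 0.8 -0.1  0.5] M [ 0.04 -0.   -0.02] w 0.0852
DELTA [ 0.002 -0.003 -0.001] turn 0.003
side origin 259 173 zoom 6.0
```

View pics/b_side.png

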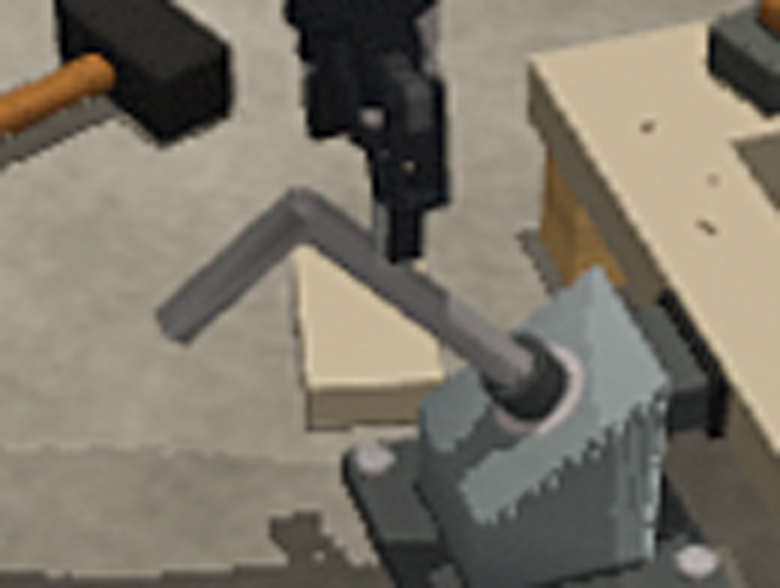

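```bash
python3 - <<'E'
from h import *
z=np.array([.241,-.97,0]);p=np.array([.5662,.0567,.1926])
for n,q in (('tcp',p),('near',p+.045*z+[0,0,.013]),('far',p-.045*z+[0,0,.013]),('grip',p+[0,0,.0187]),('bodytop',p+[0,0,.0727])): print(n,(proj('side',q)-[259,173])*6)
m=np.array([.6365,.073,.1213]); zs=np.array([-.574*.97,-.574*.2436,.819])
print('mouth',(proj('side',m)-[259,173])*6, 'elbow',(proj('side',[.5407,.051,.2417])-[259,173])*6)
E
```

```text
tcp [360.67993794 280.42588275]
near [394.34128586 322.29264956]
far [328.70233703 196.49351183]
grip [360.74189675 247.86992782]
bodytop [360.92794846 150.10996349]
mouth [508.86750586 366.74598228] elbow [302.47856626 204.8642464 ]
```

```bash
python3 - <<'E'
import cv2
a=cv2.imread("pics/b_side_full.png")[120:270,240:400]
cv2.imwrite("pics/b1.png",cv2.resize(cv2.convertScaleAbs(a,alpha=1.8,beta=30),None,fx=4.0,fy=4.0,interpolation=cv2.INTER_CUBIC))
E
```

```text
(no output)
```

View pics/b1.png

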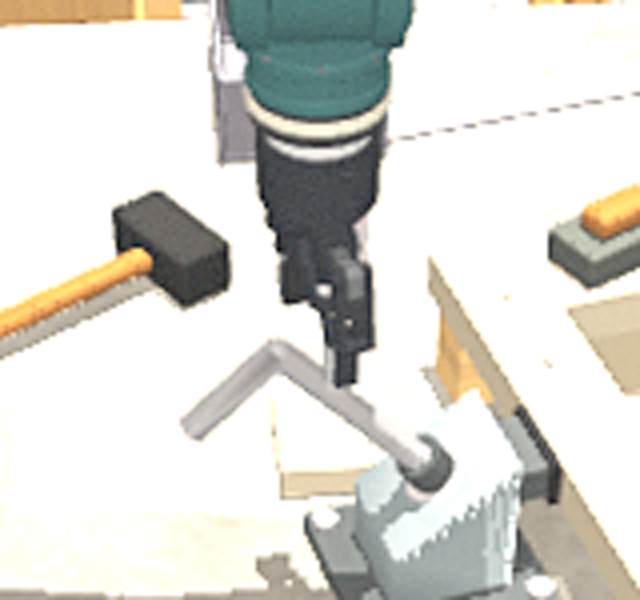

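```bash
python3 - <<'E'
from h import *
z=np.array([.278,.96,0]);p=np.array([.146,.504,.196])
for c in('side','top'):
  for n,q in (('tcp',p),('l',p+.045*z+[0,0,.013]),('r',p-.045*z+[0,0,.013])): print(c,n,proj(c,q))
import cv2
a=cv2.imread("pics/side0.png")[80:150,120:220]
cv2.imwrite("pics/s00.png",cv2.resize(cv2.convertScaleAbs(a,alpha=1.8,beta=30),None,fx=7,fy=7,interpolation=cv2.INTER_CUBIC))
a=cv2.imread("pics/top0.png")[400:480,0:110]
cv2.imwrite("pics/t00.png",cv2.resize(cv2.convertScaleAbs(a,alpha=1.8,beta=30),None,fx=7,fy=7,interpolation=cv2.INTER_CUBIC))
E
```

```text
side tcp [179.20614298 136.39761691]
side l [183.97160409 125.93970643]
side r [172.65115621 140.10479387]
top tcp [ 78.66030904 426.5930693 ]
top l [ 56.8769616  420.61737685]
top r [ 94.37855197 434.80091912]
```

View pics/s00.png

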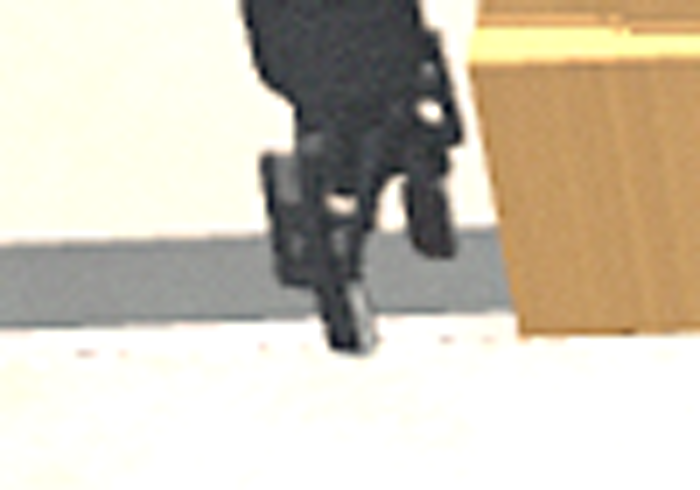

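View pics/t00.png

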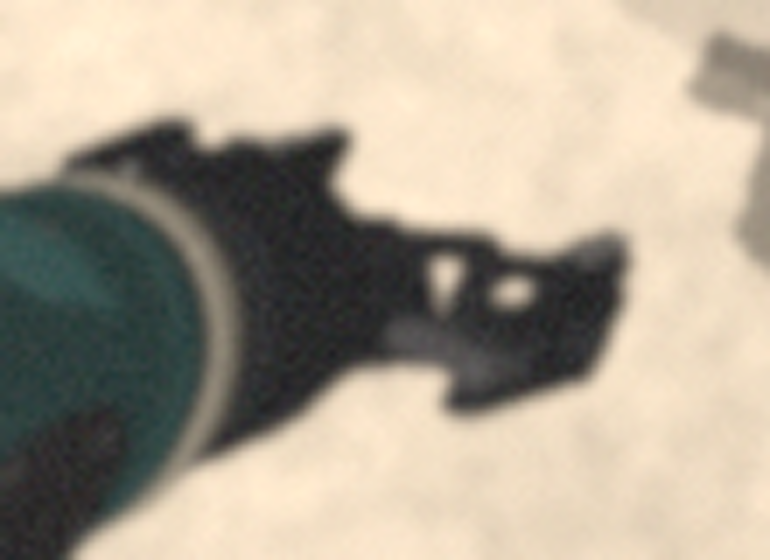

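```bash
python3 - <<'E'
from h import *
print(tri((169.6,130),(88,435.5)),tri((182,116.4),(48.5,420)))
z=np.array([.278,.96,0]);p=np.array([.146,.504,.196]);print(p+.05*z,p-.05*z)
E
```

```text
(array([0.13624622, 0.45567567, 0.24811289]), [3.5, 3.5]) (array([0.16232491, 0.54550883, 0.24474949]), [3.3, 3.3])
[0.1599 0.552  0.196 ] [0.1321 0.456  0.196 ]
```

Emit:
{"op": "send_rows", "data": {
  "deltas": "0 -0.06 0 0 0;-1 -0.13 0 0 0;-1 -0.13 0 0 0;-1 -0.13 0 0 0;-1 -0.13 0 0 0;-1 -0.13 0 0 0;-1 -0.13 0 0 0;-1 -0.13 0 0 0"
}}

```text
clock: 4.25
tool_pos: [0.5657, 0.0568, 0.2305]
tool_rot: [[-0.0, 0.97, 0.241], [0.0, 0.241, -0.97], [-1.0, -0.0, -0.0]]
wrist_force: [-0.1, 0.1, 0.1]
gripper_width: -0.0002
```

```bash
python3 - <<'E'
from h import *
delta([.5654,.0567,.192],-76.5)
look('c',cams=('side',))
import cv2
a=cv2.imread("pics/c_side_full.png")[120:270,240:400]
cv2.imwrite("pics/c1.png",cv2.resize(cv2.convertScaleAbs(a,alpha=1.8,beta=30),None,fx=4.0,fy=4.0,interpolation=cv2.INTER_CUBIC))
from cell import arm
p=arm.sense()['tool_pos'];print((proj('side',p)-[240,120])*4,(proj('side',p+[0,0,.0187])-[240,120])*4,(proj('side',p+[0,0,.0187+.054])-[240,120])*4)
E
```

```text
t 4.25 pos [0.5657 0.0568 0.2305] yaw -76.04 q [ -2.5  19.1   8.4  79.3  -0.  163.6] F [-0.1  0.1  0.1] M [-0.   -0.01  0.  ] w -0.0002
DELTA [ 0.128 -0.001 -0.   ] turn 0.003
side origin 259 173 zoom 6.0
[315.75286524 354.36116223] [315.78790406 331.75548938] [315.89320551 263.81912426]
```

View pics/c1.png

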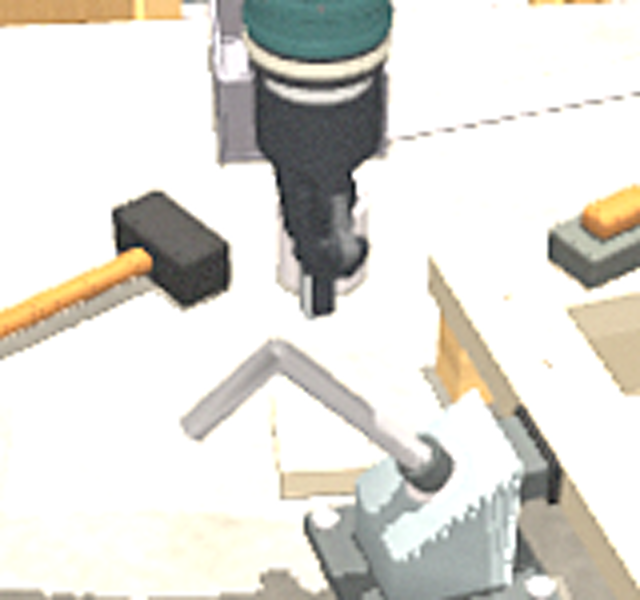

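Emit:
{"op": "send_rows", "data": {
  "deltas": "1 0 0 0 0;1 0 0 0 0;1 0 0 0 0;1 0.06 0 0 0;1 0.118 0 0 0;-1 0.118 0 0 0;-1 0.118 0 0 0;-1 0.118 0 0 0",
  "squeeze": 20
}}

```text
clock: 5.1
tool_pos: [0.5662, 0.0567, 0.1963]
tool_rot: [[0.001, 0.97, 0.241], [-0.0, 0.241, -0.97], [-1.0, 0.001, 0.0]]
wrist_force: [0.1, -0.0, 0.7]
gripper_width: 0.0316
```

Emit:
{"op": "send_rows", "data": {
  "deltas": "-1 0 0 0 0;-1 0 0 0 0;-1 0 0 0 0;-1 0 0 0 0;-1 0 0 0 0;-1 0 0 0 0;-1 0 0 0 0;-1 0 0 0 0"
}}

```text
clock: 5.9
tool_pos: [0.5658, 0.0568, 0.1954]
tool_rot: [[0.0, 0.97, 0.241], [-0.0, 0.241, -0.97], [-1.0, 0.0, 0.0]]
wrist_force: [-0.0, -0.3, 2.6]
gripper_width: -0.0001
```

```bash
python3 - <<'E'
from h import *
delta([.5654,.0567,.192],-76.5)
look('d',cams=('side',))
E
```

```text
t 5.9 pos [0.5658 0.0568 0.1954] yaw -76.04 q [ -2.5  19.4   3.5  74.1  -0.  163.6] F [-0.  -0.3  2.6] M [ 0.13 -0.02 -0.02] w -0.0001
DELTA [ 0.011 -0.001 -0.   ] turn 0.003
side origin 259 173 zoom 6.0
```

View pics/d_side.png

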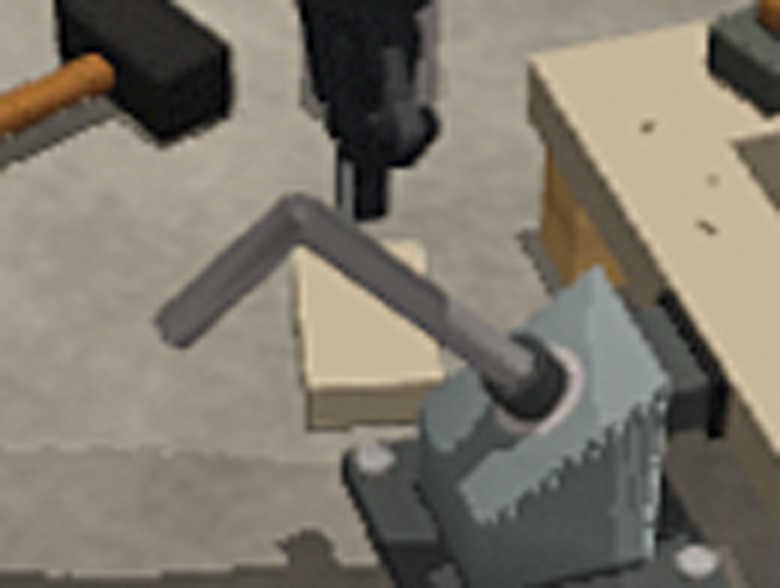

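Emit:
{"op": "send_rows", "data": {
  "deltas": "1 -0.03 0 0 0;1 -0.03 0 0 0;1 -0.03 0 0 0;1 -0.03 0 0 0;1 0.03 0 0 0;1 0.08 0 0 0;1 0.115 0 0 0;1 0.115 0 0 0",
  "squeeze": 60
}}

```text
clock: 6.75
tool_pos: [0.565, 0.0568, 0.1596]
tool_rot: [[-0.002, 0.97, 0.241], [0.0, 0.241, -0.97], [-1.0, -0.002, -0.001]]
wrist_force: [-0.7, -0.4, 0.3]
gripper_width: 0.0853
```

Emit:
{"op": "send_rows", "data": {
  "deltas": "-1 0 0 0 0;-1 0 0 0 0;-1 0 0 0 0;-1 0 0 0 0;-1 0 0 0 0;-1 0 0 0 0;-1 0 0 0 0;-1 0 0 0 0"
}}

```text
clock: 7.55
tool_pos: [0.5656, 0.0569, 0.1611]
tool_rot: [[0.0, 0.97, 0.241], [0.0, 0.241, -0.97], [-1.0, 0.0, -0.0]]
wrist_force: [-3.6, 1.7, 4.7]
gripper_width: 0.0178
```

```bash
python3 - <<'E'
from h import *
delta([.5654,.0567,.192],-76.5)
look('e',cams=('side',))
E
```

```text
t 7.55 pos [0.5656 0.0569 0.1611] yaw -76.03 q [ -2.5  20.   -0.9  69.    0.  163.5] F [-3.6  1.7  4.7] M [0.55 0.64 0.2 ] w 0.0178
DELTA [-0.103 -0.001  0.   ] turn 0.003
side origin 259 173 zoom 6.0
```

View pics/e_side.png

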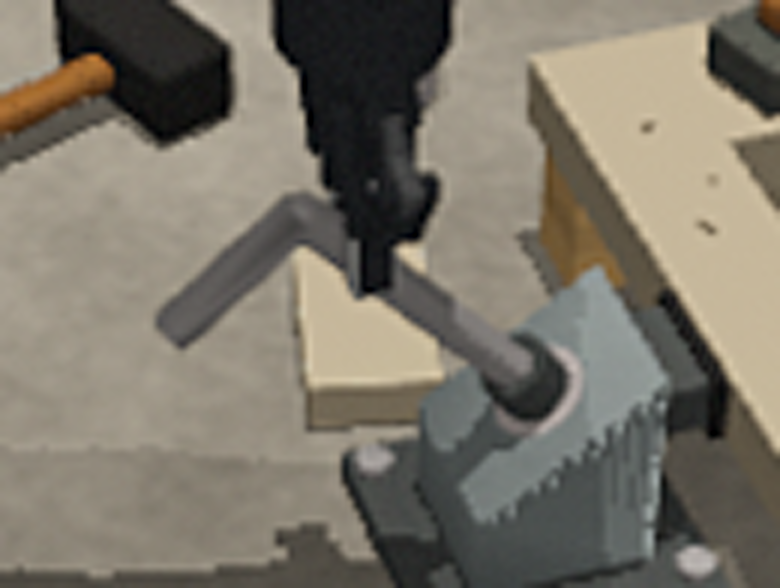

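Emit:
{"op": "send_rows", "data": {
  "deltas": "-1 0 0 0 0;-1 -0.014 -0.01 0 0;-1 -0.028 -0.02 0 0;-1 -0.042 -0.03 0 0;-1 -0.056 -0.039 0 0;-1 -0.07 -0.049 0 0;-1 -0.098 -0.069 0 0;-1 -0.126 -0.088 0 0",
  "squeeze": 110
}}

```text
clock: 8.4
tool_pos: [0.5395, 0.0502, 0.1993]
tool_rot: [[-0.0, 0.97, 0.241], [-0.0, 0.241, -0.97], [-1.0, -0.0, 0.0]]
wrist_force: [0.3, 0.3, -3.3]
gripper_width: 0.0168
```

```bash
python3 - <<'E'
from h import *
delta([.5654,.0567,.192],-76.5)
look('f',cams=('side',))
E
```

```text
t 8.4 pos [0.5395 0.0502 0.1993] yaw -76.04 q [ -3.3  16.7   0.   73.4  -0.  162.7] F [ 0.3  0.3 -3.3] M [-0.04  0.01  0.04] w 0.0168
DELTA [ 0.024  0.089 -0.   ] turn 0.003
side origin 259 173 zoom 6.0
```

View pics/f_side.png

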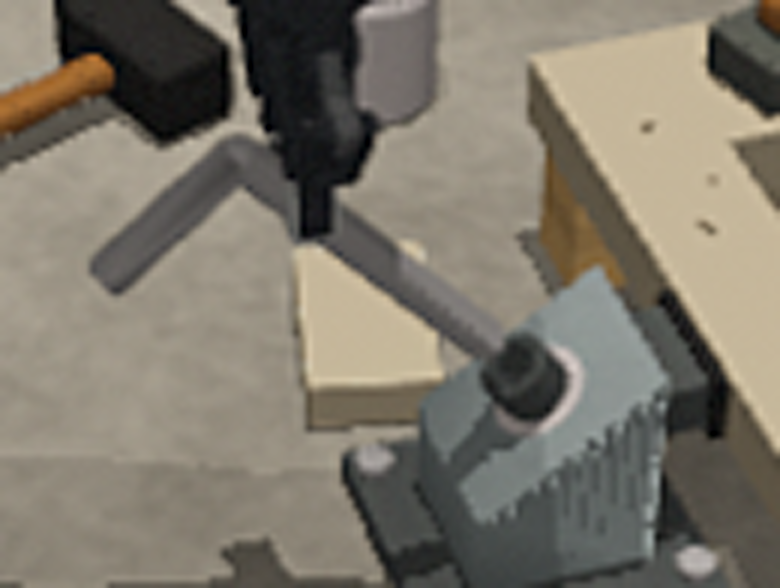

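Emit:
{"op": "send_rows", "data": {
  "deltas": "-1 -0.04 -0.14 -0.02 0;-1 -0.04 -0.28 -0.04 0;-1 0 -0.36 -0.056 -0.04;-1 0 -0.36 -0.056 -0.085;-1 0 -0.36 -0.056 -0.13;-1 0 -0.36 -0.056 -0.175;-1 0 -0.36 -0.056 -0.22;-1 0 -0.36 -0.056 -0.265"
}}

```text
clock: 9.25
tool_pos: [0.4312, 0.0405, 0.1991]
tool_rot: [[0.001, 0.47, 0.883], [-0.0, 0.883, -0.47], [-1.0, 0.0, 0.001]]
wrist_force: [0.0, -0.2, -5.7]
gripper_width: 0.0166
```

Emit:
{"op": "send_rows", "data": {
  "deltas": "-1 0 0 0 -0.045;-1 0 0 0 -0.09;-1 0 0 0 -0.135;-1 0 0 0 -0.18;-1 0 0 0 -0.225;-1 0 0 0 -0.27;-1 0 0 0 -0.315;-1 0 0 0 -0.36"
}}

```text
clock: 10.05
tool_pos: [0.4312, 0.0406, 0.1991]
tool_rot: [[0.001, -0.599, 0.801], [-0.0, 0.801, 0.599], [-1.0, -0.0, 0.0]]
wrist_force: [0.5, -0.1, -5.2]
gripper_width: 0.0166
```

Emit:
{"op": "send_rows", "data": {
  "deltas": "-1 0 0 0 -0.045;-1 0 0 0 -0.09;-1 0 0 0 -0.135;-1 0 0 0 -0.18;-1 0 0 0 -0.225;-1 0 0 0 -0.27;-1 0 0 0 -0.315;-1 0 0 0 -0.36"
}}

```text
clock: 10.85
tool_pos: [0.4312, 0.0406, 0.1991]
tool_rot: [[0.001, -0.98, -0.201], [-0.0, -0.201, 0.98], [-1.0, -0.001, -0.0]]
wrist_force: [0.1, -0.5, -6.0]
gripper_width: 0.0162
```

```bash
python3 - <<'E'
from h import *
delta([.43,.04,.12],104.1)
look('g',box=[.42,.04,.15])
E
```

```text
t 10.85 pos [0.4312 0.0406 0.1991] yaw 101.59 q [ -5.4   6.  -14.1  69.9  -0.  -17. ] F [ 0.1 -0.5 -6. ] M [-0.02  0.   -0.01] w 0.0162
DELTA [ 0.264  0.004 -0.001] turn -0.014
side origin 199 189 zoom 6.0
top origin 231 263 zoom 6.0
```

View pics/g_side.png

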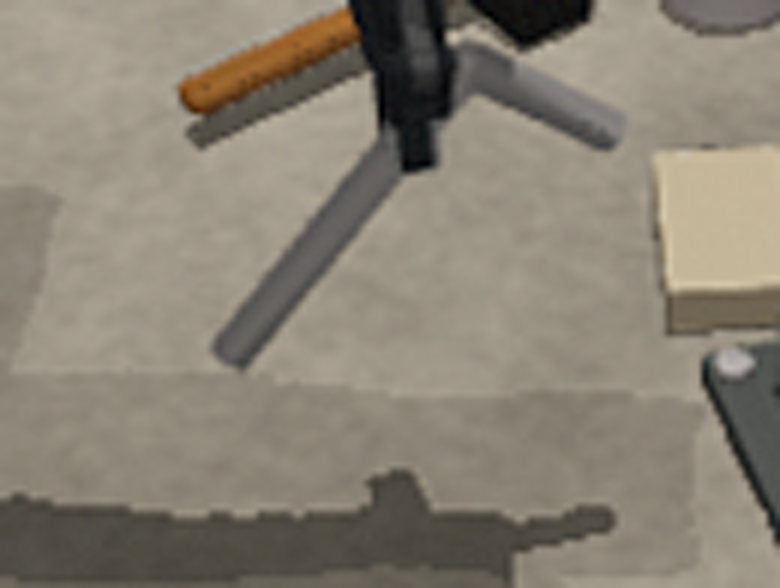

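View pics/g_top_full.png

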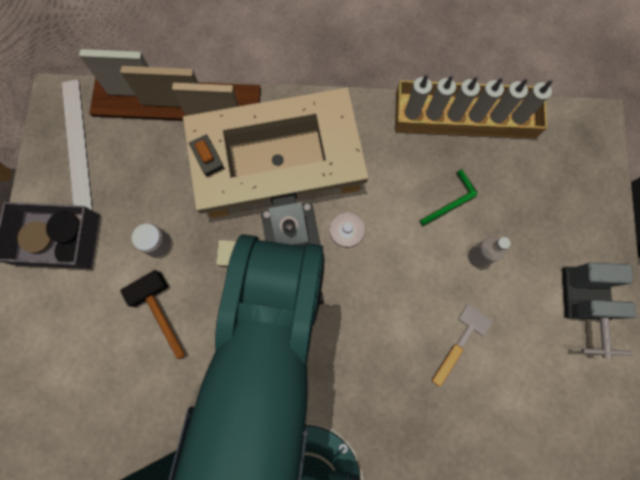

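```bash
cat >> h.py <<'E'
def vplane(c,u,p,n):
    o,d=ray(c,u); n=np.array(n); return o+d*((np.array(p)-o)@n)/(d@n)
def keypose(pe,ps,pl,p,R):
    # side px of elbow, short tip, long tip; intersect with vertical plane through TCP normal tool z
    n=R[:,2]; h=-R[:,1]
    Q=[vplane('side',u,p,n) for u in(pe,ps,pl)]
    L=[np.array([(q-p)@h,q[2]-p[2]]) for q in Q]
    print('elbow,short,long rel tcp (h,z) mm',[np.round(l*1e3,1) for l in L])
    a=L[2]-L[0]; b=L[1]-L[0]
    print('long elev',np.degrees(np.arctan2(a[1],abs(a[0]))),np.linalg.norm(a),'short elev',np.degrees(np.arctan2(b[1],b[0])),np.linalg.norm(b))
    return L
E
python3 - <<'E'
from h import *
from cell import arm
import cv2
s=arm.sense()
f=lambda x,y:(199+x/6,189+y/6)
keypose(f(475,65),f(608,130),f(236,352),s['tool_pos'],s['tool_rot'])
a=cv2.imread("pics/g_top_full.png")[195:260,245:335]
cv2.imwrite("pics/g2.png",cv2.resize(cv2.convertScaleAbs(a,alpha=1.8),None,fx=8,fy=8,interpolation=cv2.INTER_CUBIC))
a=cv2.imread("pics/g_side_full.png")[200:280,310:400]
cv2.imwrite("pics/g3.png",cv2.resize(cv2.convertScaleAbs(a,alpha=1.8),None,fx=7,fy=7,interpolation=cv2.INTER_CUBIC))
E
```

```text
elbow,short,long rel tcp (h,z) mm [array([31.9, 74.6]), array([87.9, 26.8]), array([-83.5, -60.9])]
long elev -49.596626486384025 0.17797206302269844 short elev -40.45787065727644 0.07362070760655975
```

View pics/g2.png

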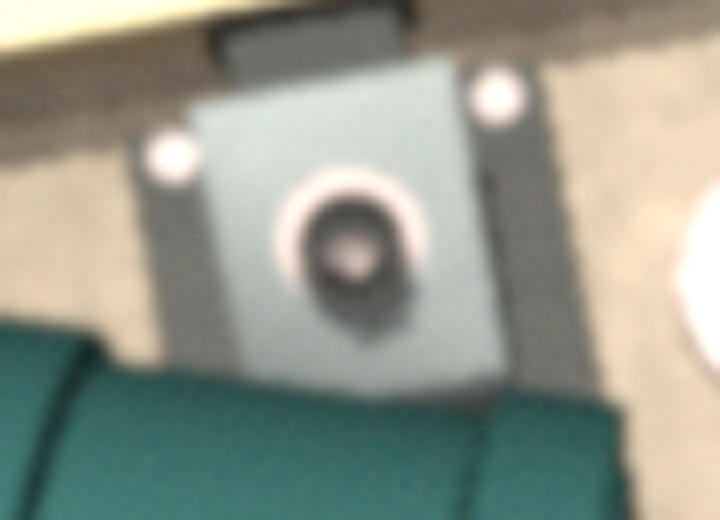

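View pics/g3.png

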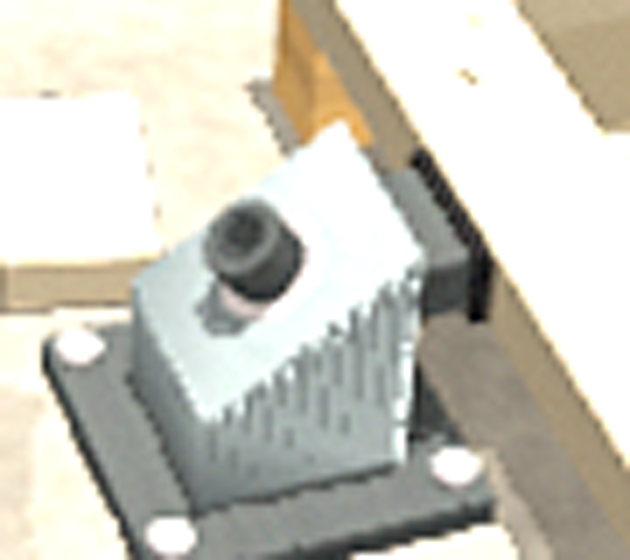

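Emit:
{"op": "send_rows", "data": {
  "deltas": "-1 0.1 0 0 -0.014;-1 0.2 0 0 -0.014;-1 0.3 0 0 -0.014;-1 0.36 0 0 -0.014;-1 0.4 0 0 -0.014;-1 0.42 0 0 -0.014;-1 0.43 0 0 -0.014;-1 0.43 0 0 -0.014",
  "squeeze": 60
}}

```text
clock: 11.75
tool_pos: [0.4314, 0.0406, 0.0699]
tool_rot: [[0.0, -0.972, -0.237], [-0.0, -0.237, 0.972], [-1.0, -0.0, -0.0]]
wrist_force: [0.4, 0.8, -4.7]
gripper_width: 0.0167
```

```bash
python3 - <<'E'
from h import *
print(tri((344.7,234.3),(289.1,226.3)))
delta([.43,.04,.072],104.1)
look('i',box=[.42,.04,.07],cams=('side',))
E
```

```text
(array([0.64070327, 0.07467948, 0.11938125]), [1.5, 1.5])
t 11.75 pos [0.4314 0.0406 0.0699] yaw 103.7 q [ -5.4  11.  -29.3  49.6   0.  -19.1] F [ 0.4  0.8 -4.7] M [-0.01 -0.03  0.04] w 0.0167
DELTA [-0.007  0.005 -0.001] turn -0.002
side origin 201 210 zoom 6.0
```

View pics/i_side.png

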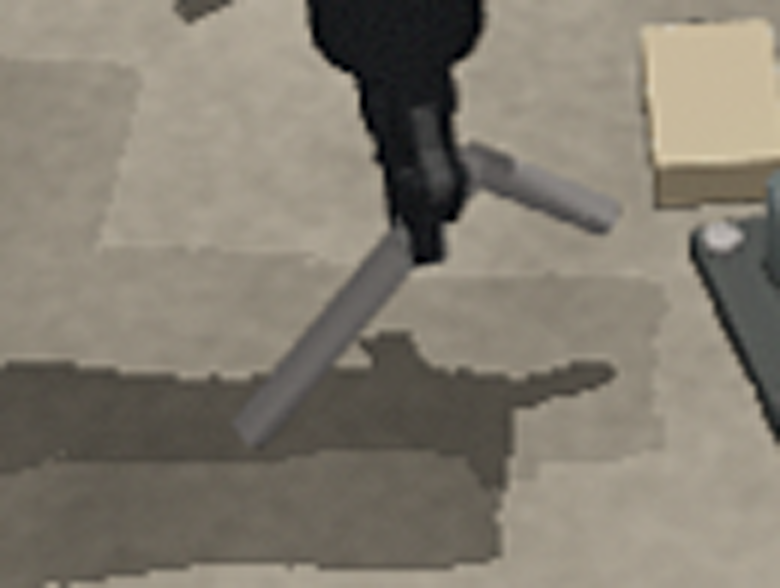

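```bash
python3 - <<'E'
from h import *
from cell import arm
s=arm.sense()
f=lambda x,y:(201+x/6,210+y/6)
keypose(f(478,168),f(605,216),f(252,430),s['tool_pos'],s['tool_rot'])
keypose(f(478,168),f(605,216),f(262,444),s['tool_pos'],s['tool_rot'])
E
```

```text
elbow,short,long rel tcp (h,z) mm [array([31.2, 72.4]), array([89.5, 25.2]), array([-85.7, -61.2])]
long elev -48.790169338443576 0.1775058708562728 short elev -39.00559435379121 0.07499161649553057
elbow,short,long rel tcp (h,z) mm [array([31.2, 72.4]), array([89.5, 25.2]), array([-82.1, -72.2])]
long elev -51.91232555051047 0.18373162945980984 short elev -39.00559435379121 0.07499161649553057
```

Emit:
{"op": "send_rows", "data": {
  "deltas": "-1 0.01 0 0 0;-1 0.02 0 0 0;-1 0.03 0 0 0;-1 0.04 0 0 0;-1 0.05 0 0 0;-1 0.055 0 0 0;-1 0.06 0 0 0;-1 0.06 0 0 0"
}}

```text
clock: 12.6
tool_pos: [0.4417, 0.0408, 0.0564]
tool_rot: [[0.02, -0.971, -0.238], [0.001, -0.238, 0.971], [-1.0, -0.02, -0.003]]
wrist_force: [25.9, 8.7, 38.8]
gripper_width: 0.0165
```

Emit:
{"op": "send_rows", "data": {
  "deltas": "-1 0 -0.02 0 0;-1 0 -0.03 0 0;-1 0.01 -0.04 0 0;-1 0.02 -0.05 0 0;-1 0.03 -0.06 0 0;-1 0.04 -0.07 0 0;-1 0.05 -0.08 0 0;-1 0.05 -0.08 0 0",
  "squeeze": 30
}}

```text
clock: 13.4
tool_pos: [0.4575, 0.0462, 0.0377]
tool_rot: [[0.005, -0.971, -0.238], [-0.0, -0.238, 0.971], [-1.0, -0.005, -0.002]]
wrist_force: [5.4, 0.4, 7.0]
gripper_width: 0.017
```

```bash
python3 - <<'E'
from h import *
delta([.43,.04,.072],104.1)
look('j',box=[.42,.04,.07],cams=('side',))
E
```

```text
t 13.4 pos [0.4575 0.0462 0.0377] yaw 103.78 q [ -4.4  15.1 -29.5  45.1   0.  -18.2] F [5.4 0.4 7. ] M [-0.11 -0.67  0.14] w 0.017
DELTA [-0.115  0.093  0.001] turn -0.002
side origin 201 210 zoom 6.0
```

View pics/j_side.png

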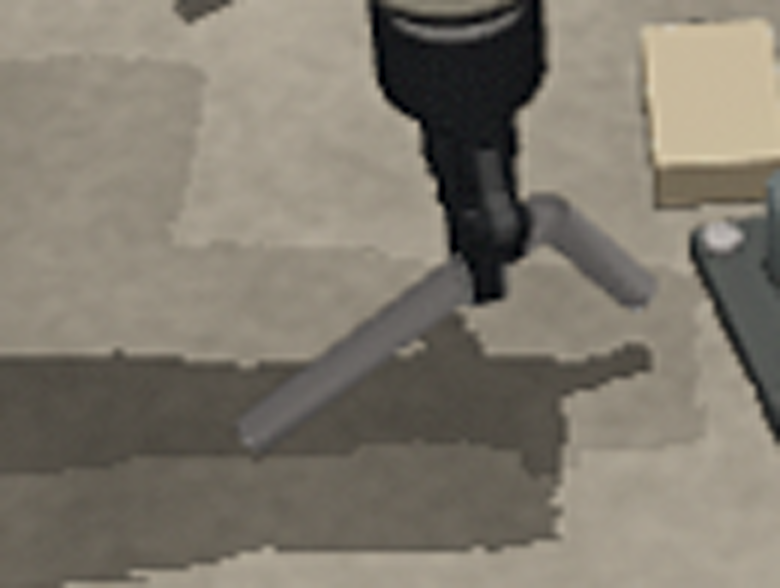

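It pivoted as intended. Measuring the pitch.

```bash
python3 - <<'E'
from h import *
from cell import arm
s=arm.sense()
f=lambda x,y:(201+x/6,210+y/6)
keypose(f(553,207),f(640,292),f(252,436),s['tool_pos'],s['tool_rot'])
E
```

```text
elbow,short,long rel tcp (h,z) mm [array([38.8, 71.2]), array([79.2,  3.2]), array([-112.6,  -31.9])]
long elev -34.25466861986176 0.18316550203607238 short elev -59.282489334571586 0.07913075956568894
```

Emit:
{"op": "send_rows", "data": {
  "deltas": "-1 0 0 0 0;-1 -0.05 0.01 0 0;-1 -0.16 0.01 0 0;-1 -0.3 0 0 0;-1 -0.4 -0.06 0 0;-1 -0.4 -0.14 0 0;-1 -0.4 -0.2 0 0;-1 -0.4 -0.2 0 0",
  "squeeze": 110
}}

```text
clock: 14.25
tool_pos: [0.5147, 0.061, 0.1564]
tool_rot: [[0.001, -0.971, -0.238], [0.0, -0.238, 0.971], [-1.0, -0.001, -0.0]]
wrist_force: [-0.4, 1.0, -3.8]
gripper_width: 0.0165
```

```bash
python3 - <<'E'
from h import *
delta([.5396,.0489,.1505],104.1)
look('k',box=[.58,.05,.14])
E
```

```text
t 14.25 pos [0.5147 0.061  0.1564] yaw 103.79 q [ -2.3  15.3  -8.8  65.9   0.  -16.1] F [-0.4  1.  -3.8] M [-0.04 -0.09  0.01] w 0.0165
DELTA [ 0.02  -0.071 -0.059] turn -0.002
side origin 259 186 zoom 6.0
top origin 231 199 zoom 6.0
```

View pics/k_side.png

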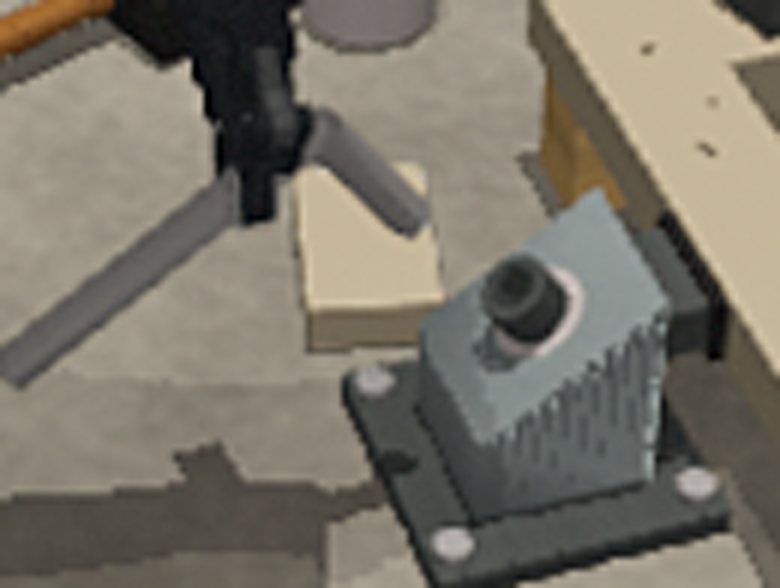

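View pics/k_top.png

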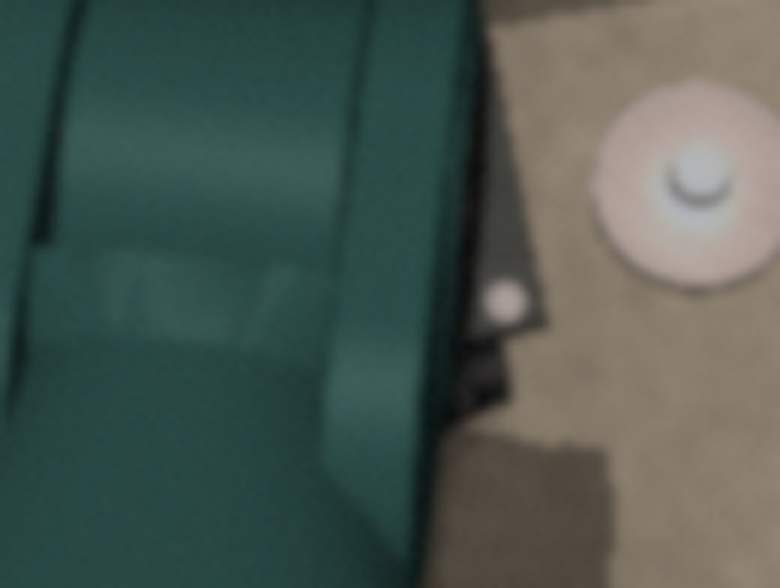

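Emit:
{"op": "send_rows", "data": {
  "deltas": "-1 0 0 -0.02 0;-1 0 0 -0.04 0;-1 0.01 -0.03 -0.057 -0.002;-1 0.02 -0.05 -0.057 -0.002;-1 0.02 -0.07 -0.057 -0.002;-1 0.02 -0.07 -0.057 -0.002;-1 0.02 -0.07 -0.057 -0.002;-1 0.02 -0.07 -0.057 -0.002"
}}

```text
clock: 15.15
tool_pos: [0.5372, 0.0492, 0.1507]
tool_rot: [[-0.0, -0.97, -0.245], [0.0, -0.245, 0.97], [-1.0, 0.0, 0.0]]
wrist_force: [-0.1, -0.9, -4.8]
gripper_width: 0.0162
```

```bash
python3 - <<'E'
from h import *
delta([.5396,.0489,.1505],104.1)
look('l',box=[.58,.05,.14],cams=('side',))
E
```

```text
t 15.15 pos [0.5372 0.0492 0.1507] yaw 104.15 q [ -3.4  17.5  -6.4  66.1  -0.  -17.6] F [-0.1 -0.9 -4.8] M [ 0.02 -0.07  0.01] w 0.0162
DELTA [ 0.001 -0.008 -0.003] turn 0.0
side origin 259 186 zoom 6.0
```

View pics/l_side.png

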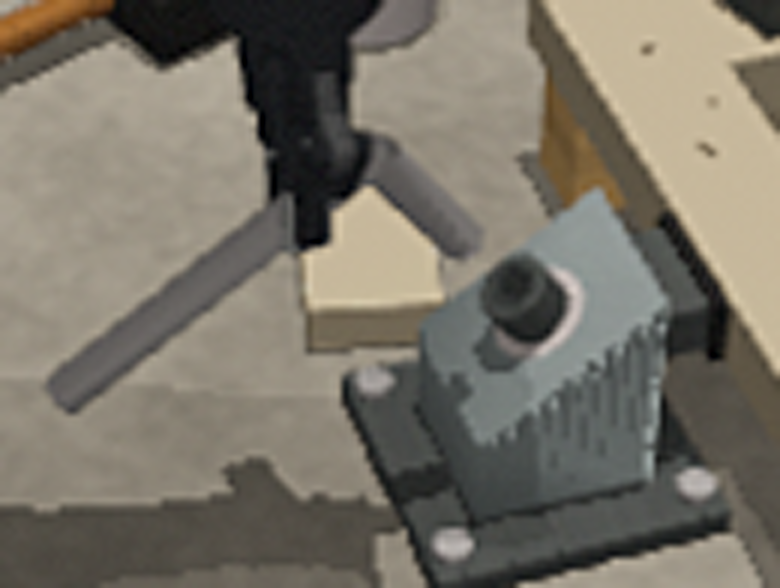

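```bash
python3 - <<'E'
from h import *
import cv2
im=cv2.imread('pics/l_side_full.png',0)
seg=cv2.createLineSegmentDetector().detect(im[180:290,255:360])[0][:,0]+[255,180,255,180]
for s in seg:
    L=np.hypot(s[2]-s[0],s[3]-s[1])
    if L>9: print(np.round((s-[259,186,259,186])*6),round(L,1),'ang',round(np.degrees(np.arctan2(s[3]-s[1],s[2]-s[0]))%180,1))
u=np.array([.970,.2436,0]);Z=np.array([0,0,1.])
zs=-.5736*u+.8192*Z; xs=.8192*u+.5736*Z
m=np.array([.6387,.0738,.1205])
e=m+.094*zs
f=lambda p:(proj('side',p)-[259,186])*6
ang=lambda a,b:np.degrees(np.arctan2((b-a)[1],(b-a)[0]))%180
print('mouth',f(m),'elbow',f(e),'stip',f(m+.014*zs))
print('short ang',ang(f(e),f(m+.014*zs)),'long',ang(f(e),f(e-.18*xs)))
for t in(2,4,-2):
    c,s_=np.cos(np.radians(35-t)),np.sin(np.radians(35-t))
    print(t,'short',ang(f(e),f(e+.08*(s_*u-c*Z))),'long',ang(f(e),f(e-.18*(c*u+s_*Z))))
E
```

```text
[240.  96. 233.  36.] 9.9 ang 83.8
[224.  35. 158.  70.] 12.3 ang 152.2
[569. 303. 511. 372.] 15.0 ang 129.9
[597. 562. 442. 601.] 26.7 ang 165.8
[349.  35. 347. 118.] 13.8 ang 91.4
[432. 604. 399. 530.] 13.5 ang 66.1
[158.  67.  93.  11.] 14.2 ang 41.1
[444. 254. 370. 185.] 16.8 ang 42.5
[532. -16. 597.  94.] 21.2 ang 59.1
[392. 515. 330. 381.] 24.6 ang 65.0
[412. 513. 438. 567.] 10.1 ang 64.4
[340. 124. 400. 134.] 10.1 ang 9.0
[309. 307. 452. 300.] 23.8 ang 177.1
[347. 360. 382. 464.] 18.2 ang 71.4
[435. 299. 510. 254.] 14.6 ang 148.5
[108.  38.  39.  71.] 12.8 ang 154.7
[543. 118. 528.  28.] 15.2 ang 80.6
[277. 251.  73. 412.] 43.3 ang 141.8
[ 39. 507. 220. 494.] 30.2 ang 175.7
[-21. 500.  33. 506.] 9.1 ang 6.6
[260. 451. 293. 496.] 9.3 ang 53.9
[ 33. 381. 256. 206.] 47.2 ang 141.8
[544. 214. 516. 161.] 10.1 ang 62.0
[587. 175. 555. 221.] 9.3 ang 125.0
[390. 142. 471. 234.] 20.5 ang 48.8
[ 53.  13. 113.  -3.] 10.3 ang 165.5
[435. -32. 436.  28.] 10.0 ang 88.7
[-24.  44.  51.  -4.] 14.9 ang 147.5
[302. 343. 285. 268.] 12.7 ang 77.6
[497. 566. 596. 541.] 17.0 ang 165.9
[305.  72. 331. 168.] 16.7 ang 74.6
[422. 328. 438. 388.] 10.3 ang 75.6
[513. 504. 596. 482.] 14.3 ang 165.0
[587. -31. 527. -30.] 10.0 ang 178.7
[534. 513. 475. 524.] 10.1 ang 169.7
[595. 500. 542. 513.] 9.1 ang 165.9
[235. 564. -20. 591.] 42.8 ang 174.1
[348. 566. 242. 562.] 17.6 ang 2.1
[530. 425. 536. 485.] 10.1 ang 84.0
[446. 451. 467. 500.] 9.0 ang 66.1
[250. 394. 325. 395.] 12.5 ang 0.9
mouth [513.31469344 288.61128035] elbow [405.59214219 185.7796377 ] stip [497.93497477 273.92984442]
short ang 43.669330540530595 long 142.0646541405329
2 short 46.34856440439366 long 143.5294454483627
4 short 49.060360907490626 long 144.98520415290167
-2 short 41.02531410156284 long 140.58803101780728
```

```bash
python3 - <<'E'
from h import *
from cell import arm
import cv2
u=np.array([.970,.2436,0]);Z=np.array([0,0,1.]);v=np.array([-.2436,.970,0])
zs=-.5736*u+.8192*Z; xs=.8192*u+.5736*Z
p=arm.sense()['tool_pos']; P0=v*-.0833
f=lambda x,y:(259+x/6,186+y/6)
tip=vplane('side',f(469,247),p,v); m=vplane('side',f(514,290),P0,v)
print('lat tcp',v@p,tip,m); d=m-tip; print('along -zs',-d@zs*1e3,'xs',d@xs*1e3,'v',d@v*1e3)
m2=np.array([.6387,.0738,.1205]);d=m2-tip;print('along -zs',-d@zs*1e3,'xs',d@xs*1e3,'v',d@v*1e3)
a=cv2.imread("pics/l_side_full.png")[195:255,300:380]
cv2.imwrite("pics/l3.png",cv2.resize(cv2.convertScaleAbs(a,alpha=1.8),None,fx=10,fy=10,interpolation=cv2.INTER_CUBIC))
E
```

```text
lat tcp -0.08317571892534069 [0.61668389 0.06912214 0.15189898] [0.63918081 0.07462307 0.11884822]
along -zs 40.36092687645633 xs 0.01643200745804651 v -0.14435304265927298
along -zs 38.62526550250598 xs 0.41757817052253376 v -0.8256010746593777
```

View pics/l3.png

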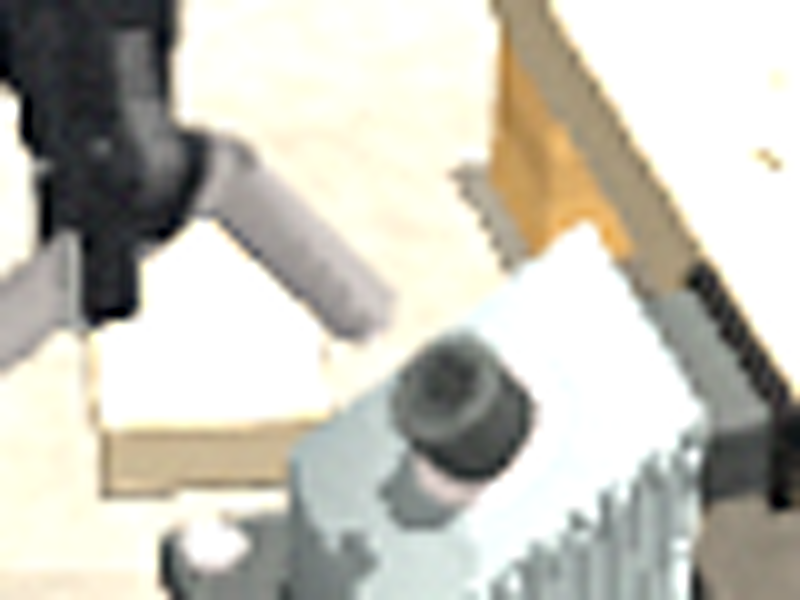

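Emit:
{"op": "send_rows", "data": {
  "deltas": "-1 0.025 -0.017 0 0;-1 0.05 -0.035 0 0;-1 0.075 -0.053 0 0;-1 0.09 -0.063 0 0;-1 0.098 -0.069 0 0;-1 0.106 -0.074 0 0;-1 0.115 -0.081 0 0;-1 0.124 -0.087 0 0"
}}

```text
clock: 16.0
tool_pos: [0.5609, 0.0552, 0.1136]
tool_rot: [[-0.003, -0.97, -0.244], [-0.001, -0.244, 0.97], [-1.0, 0.003, 0.0]]
wrist_force: [-28.2, -5.8, 21.6]
gripper_width: 0.0165
```

```bash
python3 - <<'E'
from h import *
delta([.5396,.0489,.1505],104.1)
look('m',box=[.58,.05,.14],cams=('side',))
E
```

```text
t 16.0 pos [0.5609 0.0552 0.1136] yaw 104.13 q [ -2.6  21.1  -7.   62.1  -0.  -16.8] F [-28.2  -5.8  21.6] M [-0.72  4.41 -0.05] w 0.0165
DELTA [-0.123  0.074 -0.003] turn 0.0
side origin 259 186 zoom 6.0
```

View pics/m_side.png

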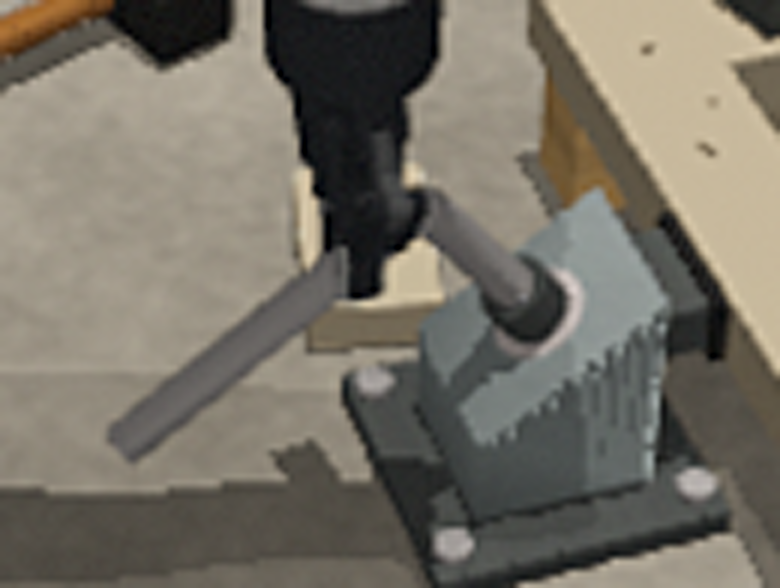

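```bash
python3 - <<'E'
from h import *
import cv2
a=cv2.imread("pics/m_side_full.png")[205:265,310:390]
cv2.imwrite("pics/m3.png",cv2.resize(cv2.convertScaleAbs(a,alpha=2.2),None,fx=10,fy=10,interpolation=cv2.INTER_CUBIC))
E
```

```text
(no output)
```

View pics/m3.png

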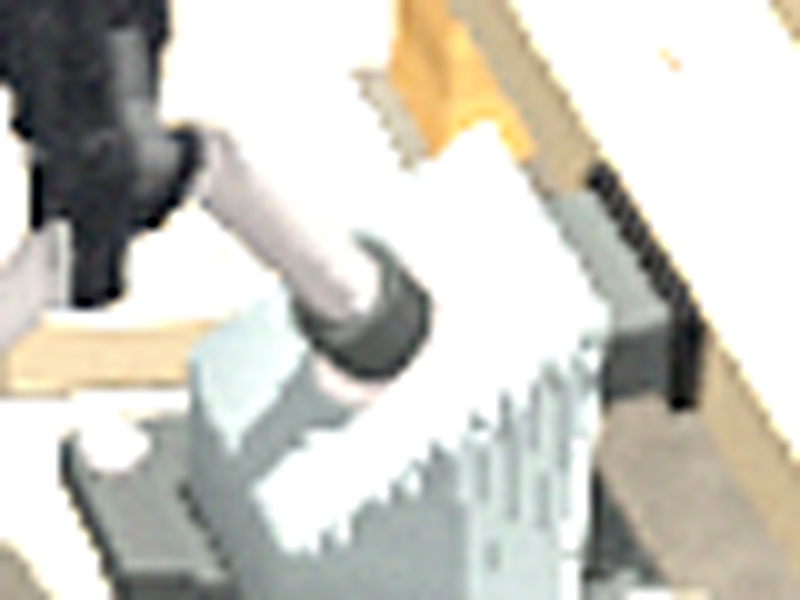

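Emit:
{"op": "send_rows", "data": {
  "deltas": "-1 0.003 0.004 0 0;-1 0.006 0.008 0 0;-1 0.008 0.011 0 0;-1 0.008 0.011 0.005 0;-1 0.008 0.011 -0.005 0;-1 0.005 0.007 -0.005 0;-1 0.005 0.007 0.005 0;-1 0.006 0.008 0 0",
  "squeeze": 50
}}

```text
clock: 16.85
tool_pos: [0.5608, 0.0554, 0.1118]
tool_rot: [[0.001, -0.97, -0.245], [0.001, -0.245, 0.97], [-1.0, -0.001, 0.001]]
wrist_force: [2.8, 7.5, -1.1]
gripper_width: 0.0166
```

```bash
python3 - <<'E'
from h import *
from cell import arm
s=arm.sense()
u=np.array([.970,.2436,0]);Z=np.array([0,0,1.]);v=np.array([-.2436,.970,0])
zs=-.5736*u+.8192*Z; xs=.8192*u+.5736*Z
d=s['tool_pos']-np.array([.5372,.0492,.1507]);F=s['wrist_force']+[0,0,4.7]
print('adv',-d@zs*1e3,'xs',d@xs*1e3,'v',d@v*1e3,'F ax',F@zs,F@xs,F@v,s['ft_torque'])
E
```

```text
adv 45.82766294786081 xs -2.3541894860176784 v 0.23648405975688117 F ax 0.3285366447212836 5.774096692531767 6.641199537849923 [ 1.7490706  -0.79267245  0.4295715 ]
```

Emit:
{"op": "send_rows", "data": {
  "deltas": "-1 0.002 -0.004 0.002 0;-1 0.005 -0.006 0.002 0;-1 0.009 -0.008 0.002 0;-1 0.013 -0.011 0.002 0;-1 0.017 -0.014 0.002 0;-1 0.021 -0.017 0.002 0;-1 0.026 -0.02 0.002 0;-1 0.026 -0.02 0.002 0"
}}

```text
clock: 17.65
tool_pos: [0.5663, 0.0569, 0.1038]
tool_rot: [[0.0, -0.97, -0.244], [0.0, -0.244, 0.97], [-1.0, -0.0, 0.0]]
wrist_force: [3.5, 5.0, 2.5]
gripper_width: 0.0166
```

```bash
cat >>h.py <<'E'
u_=np.array([.970,.2436,0]);Z_=np.array([0,0,1.]);v_=np.array([-.2436,.970,0])
zs=-.5736*u_+.8192*Z_; xs=.8192*u_+.5736*Z_
def ax():
    from cell import arm
    s=arm.sense(); d=s['tool_pos']-np.array([.5372,.0492,.1507]);F=s['wrist_force']+[0,0,4.7]
    print(round(s['clock'],2),'adv',np.round(-d@zs*1e3,1),'xs',np.round(d@xs*1e3,1),'v',np.round(d@v_*1e3,1),'F ax,xs,v',np.round([F@zs,F@xs,F@v_],1),np.round(s['ft_torque'],2))
E
python3 -c "
from h import *
ax(); look('n',box=[.58,.05,.14],cams=('side',))"
```

```text
17.65 adv 55.7 xs -2.2 v 0.4 F ax,xs,v [3.2 7.9 4. ] [ 1.21 -1.29  0.21]
side origin 259 186 zoom 6.0
```

View pics/n_side.png

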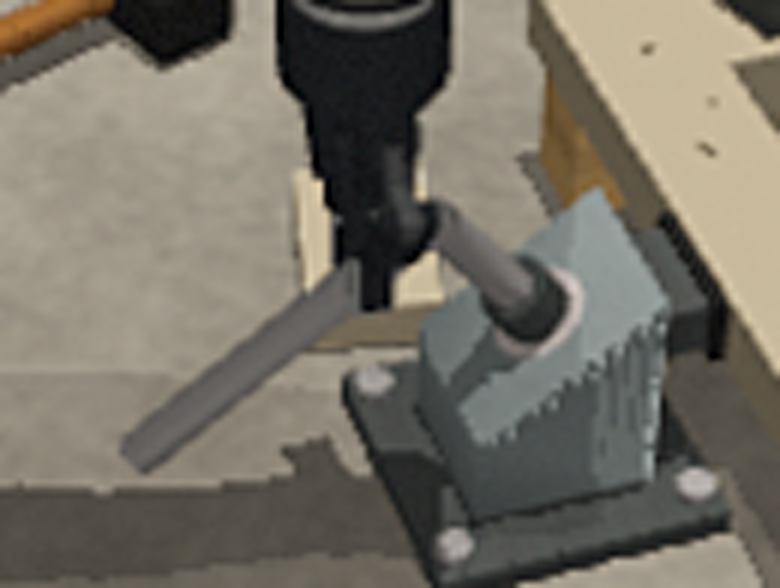

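Emit:
{"op": "send_rows", "data": {
  "deltas": "-1 0.002 -0.004 0.001 0;-1 0.006 -0.007 0.001 0;-1 0.01 -0.01 0.001 0;-1 0.014 -0.013 0.001 0;-1 0.018 -0.016 0.001 0;-1 0.022 -0.018 0.001 0;-1 0.026 -0.021 0.001 0;-1 0.03 -0.024 0.001 0"
}}

```text
clock: 18.5
tool_pos: [0.573, 0.0589, 0.0948]
tool_rot: [[-0.0, -0.97, -0.244], [-0.0, -0.244, 0.97], [-1.0, 0.0, -0.0]]
wrist_force: [1.1, 3.4, 2.4]
gripper_width: 0.0164
```

```bash
python3 -c "
from h import *
ax()"
```

```text
18.5 adv 67.1 xs -1.7 v 0.7 F ax,xs,v [4.8 5.6 3. ] [ 0.84 -0.55  0.18]
```

Not at the floor yet; continue gently.

Emit:
{"op": "send_rows", "data": {
  "deltas": "-1 0.002 -0.002 0.001 0;-1 0.005 -0.005 0.001 0;-1 0.008 -0.007 0.001 0;-1 0.011 -0.009 0.001 0;-1 0.014 -0.011 0.001 0;-1 0.014 -0.011 0.001 0;-1 0.014 -0.011 0.001 0;-1 0.014 -0.011 0.001 0"
}}

```text
clock: 19.3
tool_pos: [0.5719, 0.0589, 0.0913]
tool_rot: [[-0.006, -0.97, -0.244], [-0.003, -0.244, 0.97], [-1.0, 0.007, -0.001]]
wrist_force: [-28.9, -6.0, 29.4]
gripper_width: 0.0164
```

```bash
python3 -c "
from h import *
ax(); look('o',box=[.58,.05,.14])"
```

```text
19.3 adv 69.3 xs -4.6 v 1.0 F ax,xs,v [44.9 -4.5  1.2] [-1.08  4.8   0.02]
side origin 259 186 zoom 6.0
top origin 231 199 zoom 6.0
```

View pics/o_side.png

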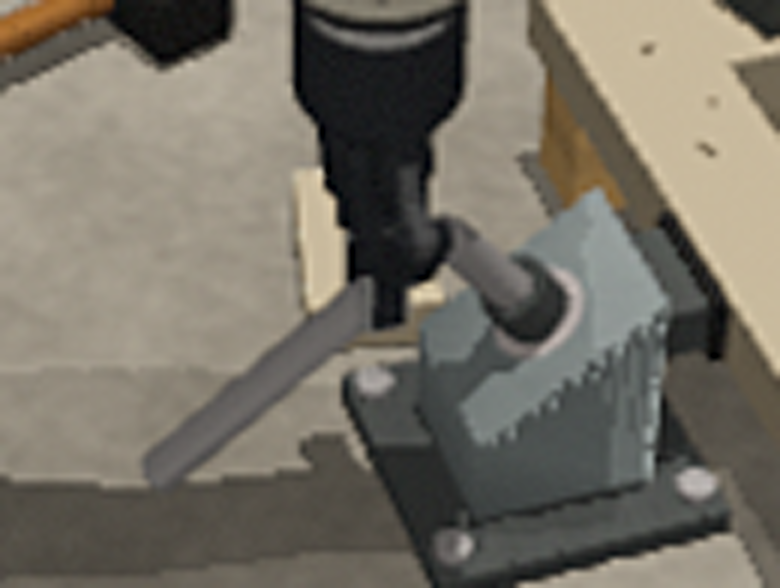

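Emit:
{"op": "send_rows", "data": {
  "deltas": "-1 -0.007 0.003 0 0;-1 -0.01 0.006 0 0;1 -0.01 0.006 0 0;1 -0.01 0.006 0 0;1 -0.01 0.006 0 0;1 -0.01 0.006 0 0;1 -0.01 0.006 0 0;1 -0.01 0.006 0 0"
}}

```text
clock: 20.2
tool_pos: [0.5743, 0.0596, 0.0937]
tool_rot: [[-0.0, -0.97, -0.244], [-0.0, -0.244, 0.97], [-1.0, 0.0, -0.0]]
wrist_force: [-0.1, -0.2, 0.0]
gripper_width: 0.0853
```

```bash
python3 -c "
from h import *
ax(); look('p',box=[.56,.05,.14],cams=('side',))
print(plane('top',(238.7,253.7),.03))
delta([.4936,.0377,.2],104.1)"
```

```text
20.2 adv 68.8 xs -1.2 v 1.0 F ax,xs,v [ 4.   2.6 -0.2] [-0.03  0.    0.  ]
side origin 252 187 zoom 6.0
[0.58003196 0.21618918 0.03      ]
t 20.25 pos [0.5743 0.0596 0.0937] yaw 104.14 q [ -2.2  22.9  -7.2  59.9  -0.  -16.3] F [ 0.8 -0.1  0.5] M [-0.02  0.02  0.02] w 0.0857
DELTA [-0.354  0.279 -0.005] turn 0.0
```

View pics/p_side.png

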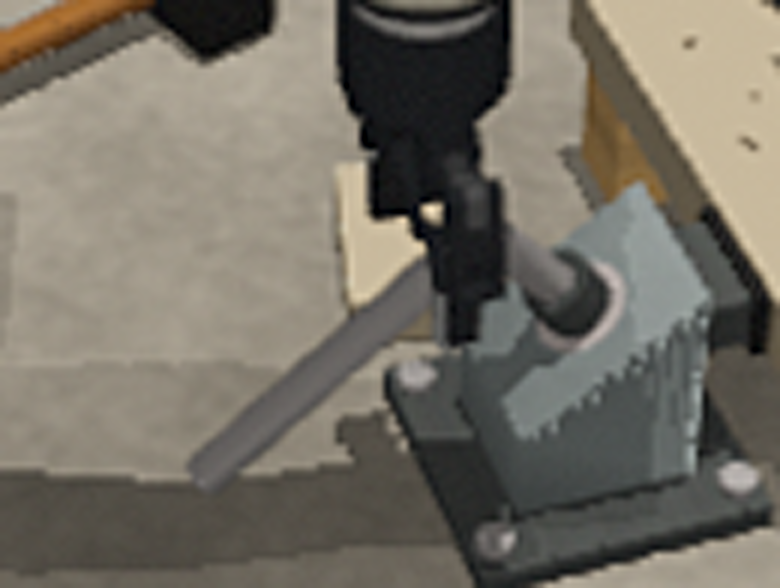

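Emit:
{"op": "send_rows", "data": {
  "deltas": "1 0.03 0.043 0 0;1 0.07 0.1 0 0;1 0.11 0.157 -0.002 0;1 0.15 0.215 -0.003 0;1 0.18 0.258 -0.004 0;1 0.2 0.285 -0.004 0;-0.4 0.2 0.285 -0.004 0;-0.4 0.2 0.285 -0.004 0"
}}

```text
clock: 21.05
tool_pos: [0.4924, 0.0375, 0.0341]
tool_rot: [[0.001, -0.97, -0.244], [-0.0, -0.244, 0.97], [-1.0, -0.001, -0.0]]
wrist_force: [-0.3, -0.4, 0.6]
gripper_width: 0.0592
```

```bash
python3 -c "
from h import *
ax(); look('q',box=[.54,.05,.12])
delta([.4936,.0377,.029],104.1)"
```

```text
21.05 adv 69.0 xs -104.8 v -0.4 F ax,xs,v [ 4.6  2.7 -0.4] [ 0.04 -0.04  0.03]
side origin 244 193 zoom 6.0
top origin 231 216 zoom 6.0
t 21.15 pos [0.4927 0.0376 0.0341] yaw 104.15 q [ -5.1  18.4 -25.   46.5   0.  -19.2] F [0.  0.2 0.1] M [ 0.03 -0.05 -0.  ] w 0.0442
DELTA [ 0.017 -0.003 -0.   ] turn 0.0
```

View pics/q_side.png

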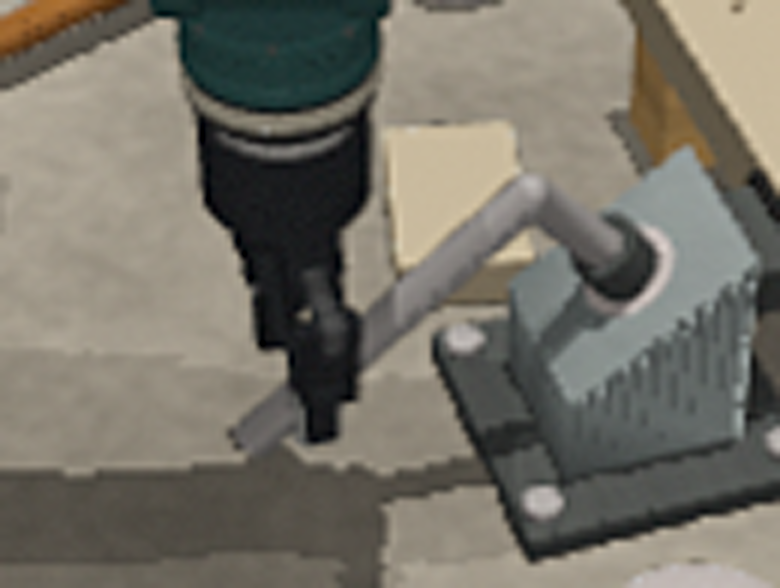

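View pics/q_top.png

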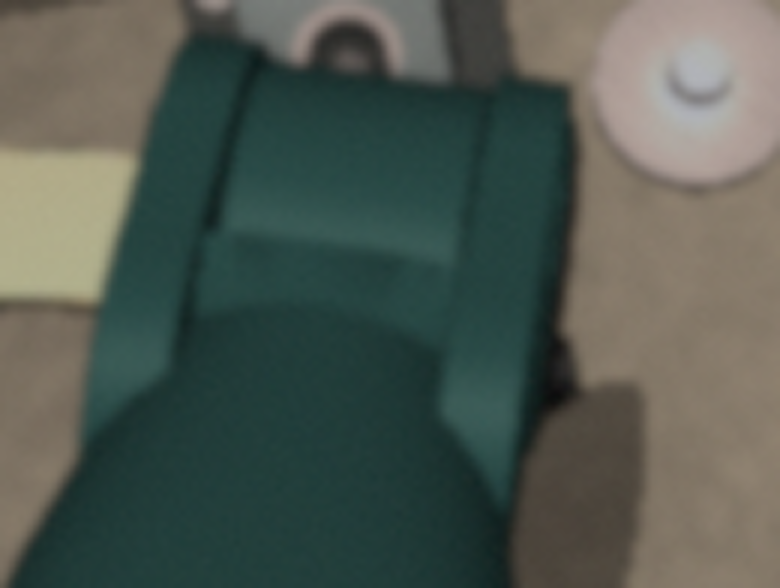

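```bash
cat >>h.py <<'E'
EL=np.array([.6088,.0667,.1639]); RR=.146
T0=np.array([.4927,.0376,.0341])
OFF=T0-(EL-RR*xs)
def arc(a,r=RR):
    a=np.radians(a); p=EL+r*(-xs*np.cos(a)+v_*np.sin(a))+OFF
    return p,104.15-np.degrees(np.arctan2(np.sin(a),.8192*np.cos(a)))
def arcrows(p0,yaw0,angs):
    t=np.radians(yaw0); Rz=np.array([np.cos(t),np.sin(t),0]); Rx=np.array([0,0,-1.]); Ry=np.cross(Rz,Rx)
    for a in angs:
        p,y=arc(a); d=(p-p0)/.3
        print(a,np.round([d@Rx,d@Ry,d@Rz,(yaw0-y)/180],3),np.round(p,3),round(y,1))
E
python3 -c "
from h import *
p,y=arc(0);arcrows(p,y,[2,4,6,8,10,13,16,20])
p,y=arc(20);arcrows(p,y,[22,25,27,30,32,35,37,40])
p,y=arc(40);arcrows(p,y,[42,44,46,48,50,52,54,56,58,60,62])
"
```

```text
2 [-0.    -0.     0.017  0.014] [0.492 0.043 0.034] 101.7
4 [-0.001 -0.001  0.034  0.027] [0.491 0.048 0.034] 99.3
6 [-0.002 -0.002  0.051  0.041] [0.49  0.053 0.035] 96.8
8 [-0.003 -0.004  0.068  0.054] [0.489 0.058 0.035] 94.4
10 [-0.004 -0.006  0.085  0.067] [0.488 0.063 0.035] 92.0
13 [-0.007 -0.01   0.109  0.087] [0.488 0.07  0.036] 88.4
16 [-0.011 -0.016  0.134  0.107] [0.487 0.078 0.037] 84.9
20 [-0.017 -0.024  0.166  0.133] [0.488 0.088 0.039] 80.2
22 [-0.003  0.002  0.017  0.013] [0.488 0.093 0.04 ] 77.9
25 [-0.009  0.004  0.041  0.032] [0.489 0.1   0.042] 74.5
27 [-0.014  0.004  0.058  0.044] [0.489 0.105 0.043] 72.3
30 [-0.021  0.004  0.082  0.062] [0.49  0.112 0.045] 69.0
32 [-0.026  0.004  0.098  0.074] [0.491 0.117 0.047] 66.8
35 [-0.034  0.002  0.123  0.092] [0.493 0.124 0.049] 63.6
37 [-0.039 -0.     0.138  0.104] [0.495 0.129 0.051] 61.5
40 [-0.048 -0.004  0.162  0.121] [0.497 0.135 0.054] 58.5
42 [-0.006  0.003  0.015  0.011] [0.499 0.14  0.056] 56.4
44 [-0.013  0.005  0.031  0.022] [0.501 0.144 0.058] 54.5
46 [-0.02   0.007  0.046  0.033] [0.503 0.148 0.06 ] 52.5
48 [-0.027  0.008  0.062  0.044] [0.505 0.152 0.062] 50.6
50 [-0.034  0.009  0.077  0.054] [0.507 0.156 0.064] 48.7
52 [-0.042  0.009  0.092  0.065] [0.509 0.16  0.066] 46.8
54 [-0.05   0.008  0.107  0.075] [0.512 0.164 0.069] 44.9
56 [-0.058  0.007  0.122  0.085] [0.514 0.168 0.071] 43.1
58 [-0.066  0.006  0.137  0.096] [0.517 0.171 0.073] 41.3
60 [-0.074  0.004  0.152  0.106] [0.52  0.175 0.076] 39.5
62 [-0.083  0.001  0.166  0.115] [0.523 0.178 0.079] 37.7
```

Emit:
{"op": "send_rows", "data": {
  "deltas": "-0.4 0 0 0.017 0.014;-0.4 -0.001 -0.001 0.034 0.027;-0.4 -0.002 -0.002 0.051 0.041;-0.4 -0.003 -0.004 0.068 0.054;-0.4 -0.004 -0.006 0.085 0.067;-0.4 -0.007 -0.01 0.109 0.087;-0.4 -0.011 -0.016 0.134 0.107;-0.4 -0.017 -0.024 0.166 0.133"
}}

```text
clock: 21.95
tool_pos: [0.4875, 0.0867, 0.0392]
tool_rot: [[0.001, -0.985, 0.174], [-0.003, 0.174, 0.985], [-1.0, -0.002, -0.003]]
wrist_force: [1.0, -10.0, 0.5]
gripper_width: 0.026
```

```bash
python3 -c "
from h import *
delta(*arc(20));look('r',box=[.54,.05,.12],cams=('side',))"
```

```text
t 21.95 pos [0.4875 0.0867 0.0392] yaw 80.0 q [  0.7  18.2 -24.4  47.3  -0.2  10.7] F [  1.  -10.    0.5] M [-2.05 -0.21  0.07] w 0.026
DELTA [0.    0.001 0.004] turn -0.001
side origin 244 193 zoom 6.0
```

View pics/r_side.png

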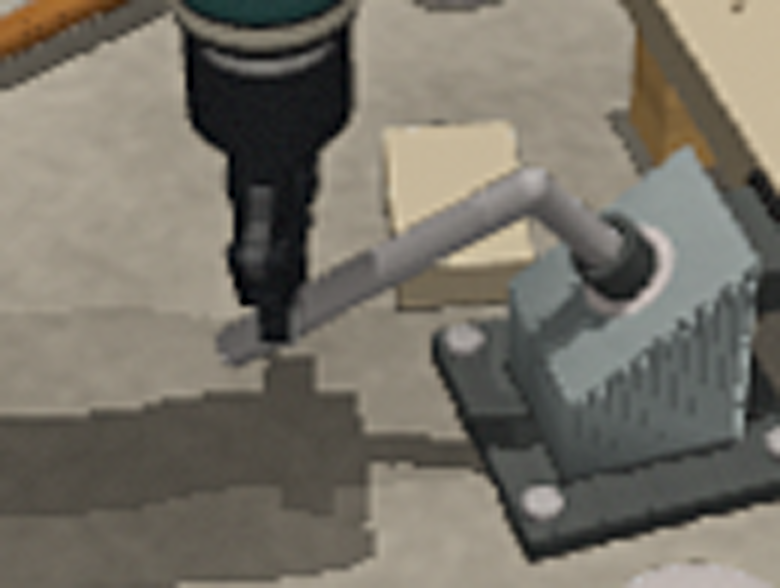

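Emit:
{"op": "send_rows", "data": {
  "deltas": "-0.4 -0.003 0.002 0.017 0.013;-0.4 -0.009 0.004 0.041 0.032;-0.4 -0.014 0.004 0.058 0.044;-0.4 -0.021 0.004 0.082 0.062;-0.4 -0.026 0.004 0.098 0.074;-0.4 -0.034 0.002 0.123 0.092;-0.4 -0.039 0 0.138 0.104;-0.4 -0.048 -0.004 0.162 0.121"
}}

```text
clock: 22.8
tool_pos: [0.4954, 0.1344, 0.0529]
tool_rot: [[-0.002, -0.851, 0.526], [-0.003, 0.526, 0.851], [-1.0, 0.0, -0.003]]
wrist_force: [-4.3, -9.0, -3.6]
gripper_width: 0.0252
```

```bash
python3 -c "
from h import *
delta(*arc(40));look('s',box=[.54,.05,.12],cams=('side',))"
```

```text
t 22.8 pos [0.4954 0.1344 0.0529] yaw 58.29 q [  6.2  19.1 -20.4  50.6  -0.1  37.9] F [-4.3 -9.  -3.6] M [-1.82  0.69  0.08] w 0.0252
DELTA [-0.003 -0.002  0.006] turn -0.001
side origin 244 193 zoom 6.0
```

View pics/s_side.png

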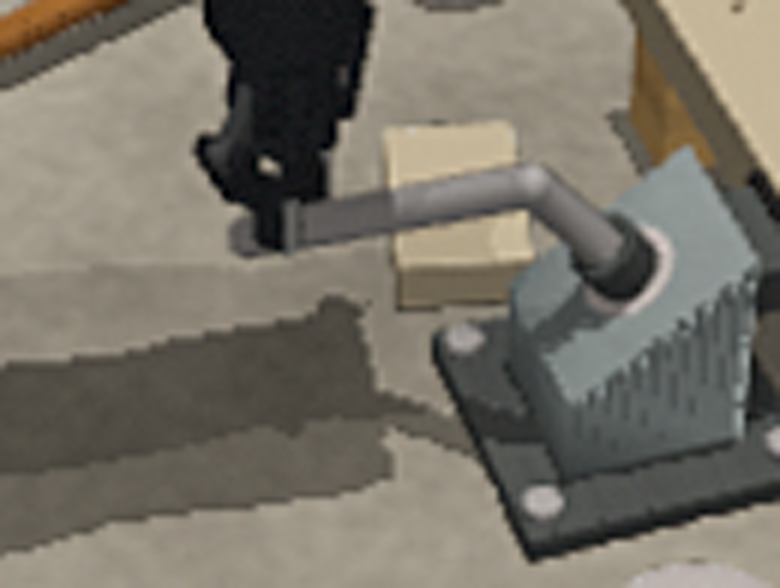

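Emit:
{"op": "send_rows", "data": {
  "deltas": "-0.4 -0.006 0.003 0.015 0.011;-0.4 -0.013 0.005 0.031 0.022;-0.4 -0.02 0.007 0.046 0.033;-0.4 -0.027 0.008 0.062 0.044;-0.4 -0.034 0.009 0.077 0.054;-0.4 -0.038 0.009 0.085 0.06;-0.4 -0.042 0.009 0.092 0.065;-0.4 -0.046 0.009 0.1 0.07"
}}

```text
clock: 23.65
tool_pos: [0.5081, 0.1616, 0.0664]
tool_rot: [[-0.003, -0.717, 0.697], [-0.002, 0.697, 0.717], [-1.0, 0.001, -0.004]]
wrist_force: [-5.9, -5.7, -4.0]
gripper_width: 0.0255
```

```bash
python3 -c "
from h import *
delta(*arc(53))"
```

```text
t 23.65 pos [0.5081 0.1616 0.0664] yaw 45.77 q [  8.9  20.2 -16.2  53.7  -0.1  53.2] F [-5.9 -5.7 -4. ] M [-1.28  1.2   0.03] w 0.0255
DELTA [-0.004 -0.004  0.007] turn -0.0
```

```bash
python3 -c "
from h import *
p,y=arc(53);arcrows(p,y,[54,55,56,57,58,59,60,62])"
```

```text
54 [-0.004  0.001  0.007  0.005] [0.512 0.164 0.069] 44.9
55 [-0.008  0.003  0.015  0.01 ] [0.513 0.166 0.07 ] 44.0
56 [-0.012  0.004  0.022  0.015] [0.514 0.168 0.071] 43.1
57 [-0.016  0.005  0.03   0.02 ] [0.516 0.17  0.072] 42.2
58 [-0.02   0.005  0.037  0.025] [0.517 0.171 0.073] 41.3
59 [-0.024  0.006  0.044  0.03 ] [0.518 0.173 0.075] 40.4
60 [-0.028  0.007  0.052  0.035] [0.52  0.175 0.076] 39.5
62 [-0.037  0.007  0.066  0.045] [0.523 0.178 0.079] 37.7
```

Emit:
{"op": "send_rows", "data": {
  "deltas": "-0.4 -0.002 0.001 0.004 0.003;-0.4 -0.004 0.001 0.007 0.005;-0.4 -0.006 0.002 0.011 0.008;-0.4 -0.008 0.003 0.015 0.01;-0.4 -0.01 0.003 0.018 0.012;-0.4 -0.012 0.004 0.022 0.015;-0.4 -0.012 0.004 0.022 0.015;-0.4 -0.012 0.004 0.022 0.015"
}}

```text
clock: 24.45
tool_pos: [0.5118, 0.1672, 0.0699]
tool_rot: [[-0.003, -0.683, 0.73], [-0.002, 0.73, 0.683], [-1.0, 0.001, -0.004]]
wrist_force: [-6.3, -5.1, -3.7]
gripper_width: 0.0254
```

```bash
python3 -c "
from h import *
delta(*arc(56));look('t',box=[.54,.05,.12],cams=('side',))"
```

```text
t 24.45 pos [0.5118 0.1672 0.0699] yaw 43.12 q [  9.5  20.5 -15.1  54.5  -0.1  56.3] F [-6.3 -5.1 -3.7] M [-1.06  1.21  0.03] w 0.0254
DELTA [-0.004 -0.004  0.008] turn 0.0
side origin 244 193 zoom 6.0
```

View pics/t_side.png

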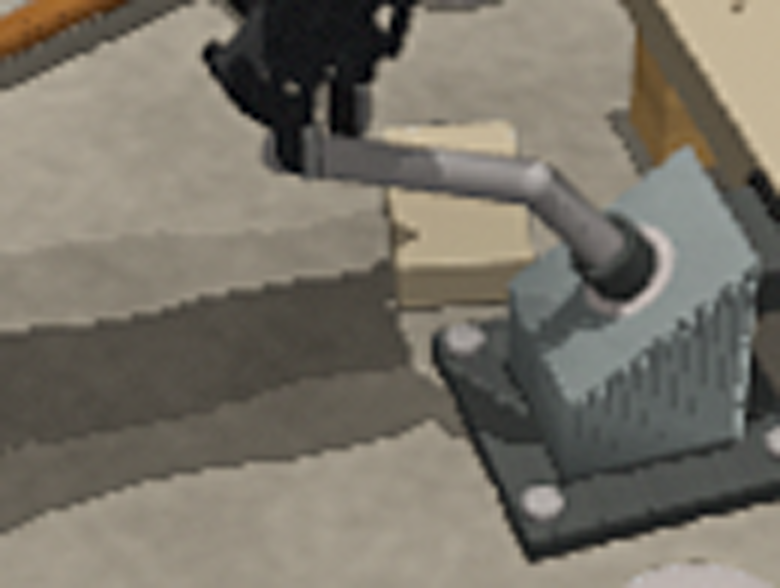

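Emit:
{"op": "send_rows", "data": {
  "deltas": "-0.4 -0.002 0.001 0.004 0.003;-0.4 -0.004 0.001 0.007 0.005;-0.4 -0.006 0.001 0.011 0.008;-0.4 -0.008 0.002 0.015 0.01;-0.4 -0.01 0.002 0.018 0.012;-0.4 -0.012 0.003 0.022 0.015;-0.4 -0.014 0.003 0.026 0.017;-0.4 -0.014 0.003 0.026 0.017"
}}

```text
clock: 25.3
tool_pos: [0.5164, 0.1734, 0.074]
tool_rot: [[-0.004, -0.643, 0.765], [-0.002, 0.765, 0.643], [-1.0, 0.001, -0.004]]
wrist_force: [-8.1, -3.9, -4.5]
gripper_width: 0.0258
```

```bash
python3 -c "
from h import *
delta(*arc(59.5))"
```

```text
t 25.3 pos [0.5164 0.1734 0.074 ] yaw 40.05 q [ 10.   20.9 -13.8  55.5  -0.   60. ] F [-8.1 -3.9 -4.5] M [-0.87  1.61 -0.01] w 0.0258
DELTA [-0.004 -0.004  0.008] turn 0.001
```

```bash
python3 -c "
from h import *
look('v',box=[.54,.05,.12],cams=('side',))"
```

```text
side origin 244 193 zoom 6.0
```

View pics/v_side.png

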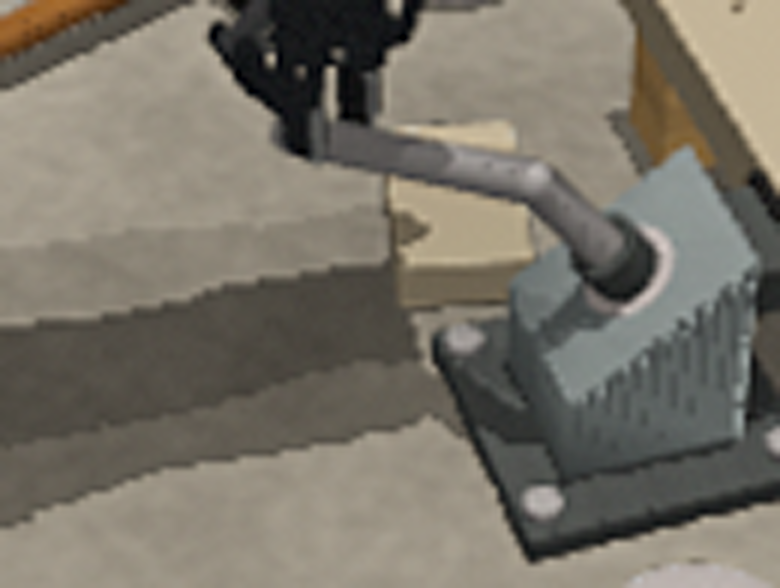

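```bash
python3 -c "
from h import *
f=lambda p:(proj('side',p)-[244,193])*6
print(f(EL))
for a in (0,45,50,53,56,59,62):
    r=np.radians(a);q=f(EL+.12*(-xs*np.cos(r)+v_*np.sin(r)));d=q-f(EL)
    print(a,q,np.degrees(np.arctan2(d[1],-d[0])))
import cv2
im=cv2.imread('pics/v_side_full.png',0)
for s in cv2.createLineSegmentDetector().detect(im[200:240,290:345])[0][:,0]:
    s=(s+[290,200,290,200]-[244,193,244,193])*6
    print(np.round(s),np.degrees(np.arctan2(s[3]-s[1],s[2]-s[0])))
"
```

```text
[542.91389192 189.51934756]
0 [338.26817389 347.62331648] 37.68874283864599
45 [342.449859   186.10301404] -0.9763474394127102
50 [350.49583456 167.11353148] -6.641805220202588
53 [355.97249814 155.83011366] -10.215783744043074
56 [361.91868771 144.66038433] -13.920037036614644
59 [368.31939675 133.62923437] -17.750587783074494
62 [375.15890619 122.76114389] -21.700114069231297
[336. 121. 335.  68.] -91.14102283535429
[309. 166. 279. 144.] -143.72047520199007
[388.  44. 374.  77.] 113.1342183062754
[322.  70. 306. 129.] 104.73761096688989
[520. 203. 301. 155.] -167.56335435173523
[370.  75. 372. 128.] 87.18841588118096
[377. 129. 498. 145.] 7.577285568431085
[559. 239. 524. 206.] -136.97991661666163
[407. 265. 543. 256.] -4.036042624203037
[392. 241. 423. 236.] -8.502811017015732
[385. 204. 429. 220.] 19.679098908154092
[302. 266. 385. 261.] -3.37045076381236
[447. 165. 549. 192.] 14.89317355873967
[497. 120. 407. 121.] 179.22418256039794
[302. 140. 332. 135.] -10.716421525824487
[385. 248. 377. 209.] -101.51727760329489
[550. 196. 600. 267.] 55.18875225615273
[557. 166. 595. 203.] 44.49540974875211
[280. 220. 364. 201.] -12.563977975130351
```

Emit:
{"op": "send_rows", "data": {
  "deltas": "-0.4 -0.002 0.001 0.004 0.003;-0.4 -0.004 0.001 0.007 0.005;-0.4 -0.006 0.001 0.011 0.008;-0.4 -0.008 0.001 0.015 0.01;-0.4 -0.01 0.001 0.018 0.012;-0.4 -0.012 0.001 0.022 0.015;-0.4 -0.012 0.001 0.022 0.015;-0.4 -0.012 0.001 0.022 0.015"
}}

```text
clock: 26.15
tool_pos: [0.5207, 0.178, 0.0774]
tool_rot: [[-0.005, -0.607, 0.795], [-0.001, 0.795, 0.607], [-1.0, 0.002, -0.005]]
wrist_force: [-10.4, -2.3, -3.6]
gripper_width: 0.0259
```

```bash
python3 -c "
from h import *
delta(*arc(62.5));look('w',box=[.54,.05,.12],cams=('side',))"
```

```text
t 26.15 pos [0.5207 0.178  0.0774] yaw 37.37 q [ 10.4  21.3 -12.6  56.4  -0.   63. ] F [-10.4  -2.3  -3.6] M [-0.47  2.02 -0.06] w 0.0259
DELTA [-0.006 -0.003  0.009] turn 0.001
side origin 244 193 zoom 6.0
```

View pics/w_side.png

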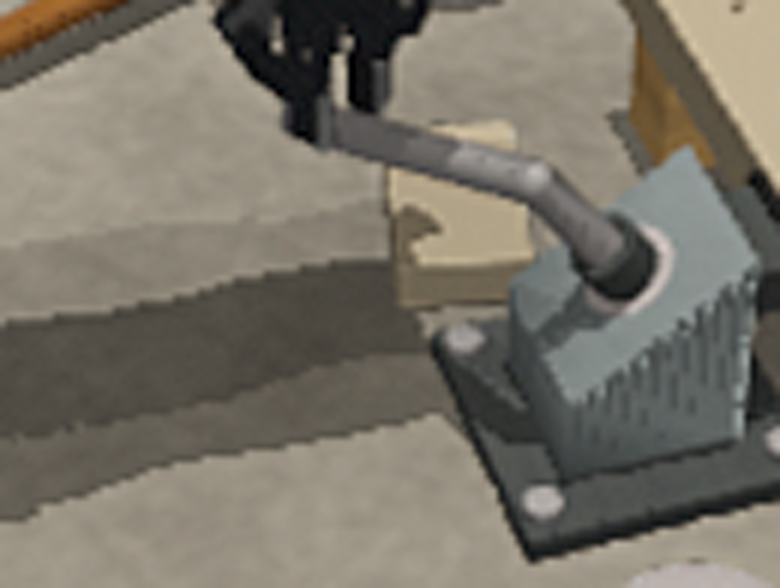

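Emit:
{"op": "send_rows", "data": {
  "deltas": "-0.4 -0.002 0 0.004 0.003;-0.4 -0.004 0 0.007 0.005;-0.4 -0.006 0 0.011 0.008;-0.4 -0.008 0 0.015 0.01;-0.4 -0.01 0 0.018 0.012;-0.4 -0.012 0 0.022 0.015;-0.4 -0.014 0 0.026 0.017;-0.4 -0.014 0 0.026 0.017"
}}

```text
clock: 27.0
tool_pos: [0.5254, 0.1826, 0.0811]
tool_rot: [[-0.008, -0.564, 0.826], [-0.002, 0.826, 0.564], [-1.0, 0.003, -0.007]]
wrist_force: [-16.3, -3.9, -3.9]
gripper_width: 0.026
```

```bash
cat >>h.py <<'E'
def tq():
    from cell import arm
    s=arm.sense(); g=s['tool_pos']+[0,0,.052]; print('torque',np.cross(g-EL,s['wrist_force'])@zs)
E
python3 -c "
from h import *
tq();delta(*arc(66));look('x',box=[.54,.05,.12],cams=('side',))"
```

```text
torque 2.1140538803070004
t 27.0 pos [0.5254 0.1826 0.0811] yaw 34.3 q [ 10.8  21.8 -11.1  57.5  -0.   66.5] F [-16.3  -3.9  -3.9] M [-0.7   3.29 -0.15] w 0.026
DELTA [-0.009 -0.002  0.013] turn 0.001
side origin 244 193 zoom 6.0
```

View pics/x_side.png

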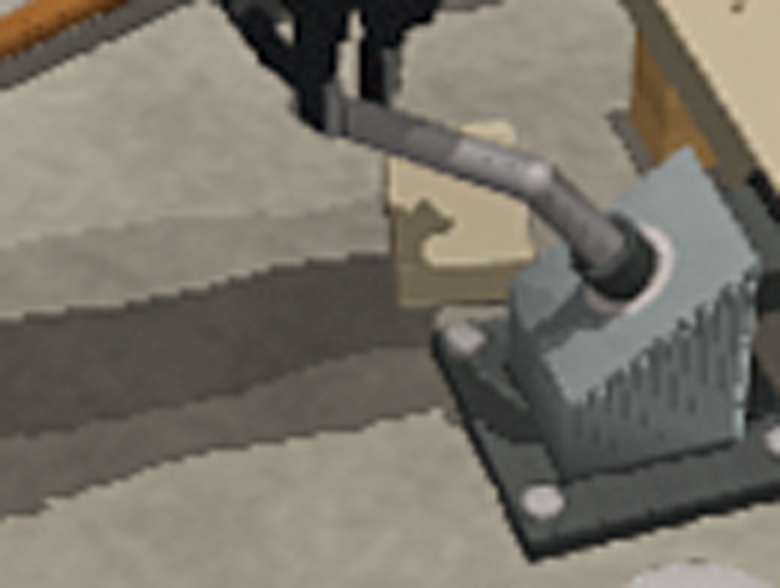

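Emit:
{"op": "send_rows", "data": {
  "deltas": "-0.4 -0.002 0 0.004 0.003;-0.4 -0.004 0 0.007 0.005;-0.4 -0.006 0 0.011 0.008;-0.4 -0.008 0 0.015 0.01;-0.4 -0.008 0 0.015 0.01;-0.4 -0.008 0 0.015 0.01;-0.4 -0.008 0 0.015 0.01;-0.4 -0.008 0 0.015 0.01"
}}

```text
clock: 27.85
tool_pos: [0.5287, 0.1854, 0.0834]
tool_rot: [[-0.009, -0.538, 0.843], [-0.001, 0.843, 0.538], [-1.0, 0.004, -0.008]]
wrist_force: [-18.7, -0.9, -3.7]
gripper_width: 0.0258
```

```bash
python3 -c "
from h import *
tq();delta(*arc(68))"
```

```text
torque 2.110168976173333
t 27.85 pos [0.5287 0.1854 0.0834] yaw 32.53 q [ 11.   22.1 -10.3  58.1   0.   68.4] F [-18.7  -0.9  -3.7] M [-0.22  3.81 -0.16] w 0.0258
DELTA [-0.01  -0.001  0.013] turn 0.0
```

```bash
python3 -c "
from h import *
from cell import arm
p=arm.sense()['tool_pos']-OFF-EL
print('x',p@xs,'v',p@v_,'z',p@zs,np.degrees(np.arctan2(p@v_,-(p@xs))),np.hypot(p@v_,p@xs))
look('y',box=[.54,.05,.12])
f=lambda p:(proj('side',p)-[244,193])*6
import cv2
im=cv2.imread('pics/y_side_full.png',0)
for s in cv2.createLineSegmentDetector().detect(im[200:240,290:345])[0][:,0]:
    s=(s+[290,200,290,200]-[244,193,244,193])*6
    a=np.degrees(np.arctan2(s[3]-s[1],s[2]-s[0]))%180
    if 8<a<30: print(np.round(s),a)
"
```

```text
x -0.05962774187757207 v 0.13456931654066992 z -0.00024691061680695017 66.10184030021578 0.14718820793678203
side origin 244 193 zoom 6.0
top origin 231 216 zoom 6.0
[519. 198. 325. 120.] 21.943877318515405
[455. 151. 548. 192.] 23.677170479352274
[401. 102. 460. 121.] 17.421354604220976
```

View pics/y_side.png

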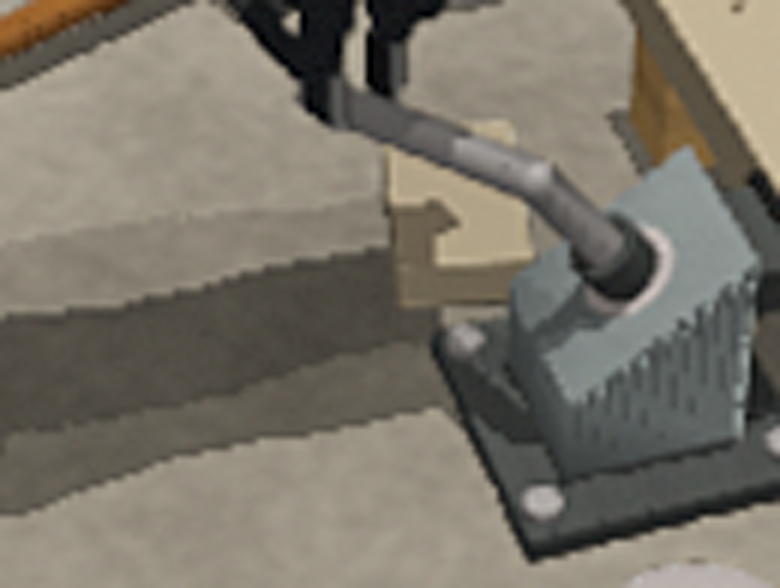

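View pics/y_top.png

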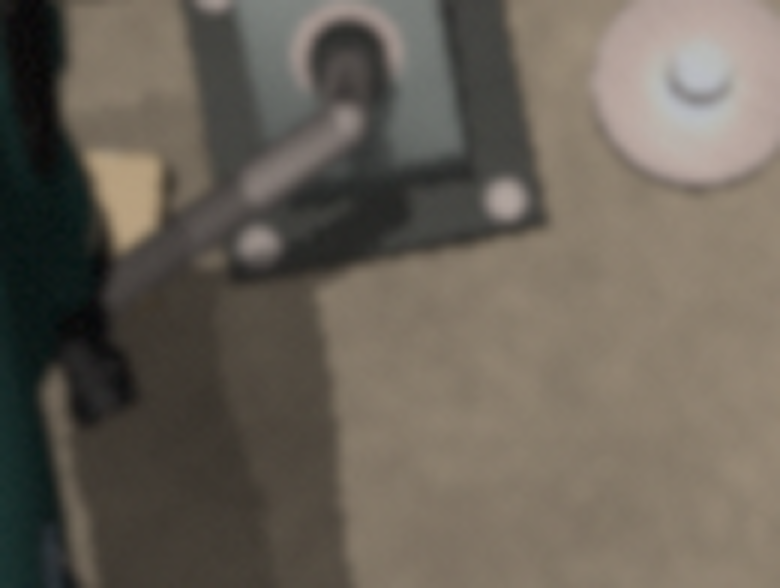

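```bash
python3 -c "
from h import *
S=lambda x,y:(244+x/6,193+y/6); T=lambda x,y:(231+x/6,216+y/6)
E_,r=tri(S(536,176),T(348,120));print('elbow',E_,r,'pred',EL, 'diff face',(E_-EL)@xs,(E_-EL)@v_,(E_-EL)@zs)
def n(c,a,b): return np.cross(ray(c,a)[1],ray(c,b)[1])
for sa,sb,ta,tb in [((536,176),(370,108),(348,120),(125,285)),((519,186),(351,117),(348,120),(120,283))]:
    d=np.cross(n('side',S(*sa),S(*sb)),n('top',T(*ta),T(*tb)));d/=np.linalg.norm(d)
    if d@v_<0:d=-d
    print(d,'ang',np.degrees(np.arctan2(d@v_,-(d@xs))),'out of plane',np.degrees(np.arcsin(d@zs)))
# short arm
d=np.cross(n('side',S(536,176),S(605,260)),n('top',T(348,120),T(347,62)));d/=np.linalg.norm(d);print('short',d,np.degrees(np.arccos(abs(d@zs))), d@xs,d@v_)
"
```

```text
elbow [0.60552193 0.06917004 0.1699564 ] [0.3, 0.3] pred [0.6088 0.0667 0.1639] diff face 0.0013620338988085498 0.0031944731766264324 0.006440159399753139
[-0.57366236  0.77254468 -0.27218784] ang 62.755958812260985 out of plane -0.6727823323056076
[-0.55147002  0.77989069 -0.29605967] ang 63.076807368635365 out of plane -2.5603628454313894
short [-0.49420918 -0.09779837  0.8638245 ] 4.940727499643114 0.0832629025586672 0.02552494014072177
```

Emit:
{"op": "send_rows", "data": {
  "deltas": "-0.4 0.002 0 -0.004 -0.003;-0.4 0.004 0 -0.007 -0.005;-0.4 0.006 0 -0.011 -0.008;-0.4 0.008 0 -0.015 -0.01;-0.4 0.008 0 -0.015 -0.01;-0.4 0.008 0 -0.015 -0.01;-0.4 0.008 0 -0.015 -0.01;-0.4 0.008 0 -0.015 -0.01"
}}

```text
clock: 28.75
tool_pos: [0.5269, 0.1834, 0.082]
tool_rot: [[-0.005, -0.564, 0.826], [0.0, 0.826, 0.564], [-1.0, 0.003, -0.004]]
wrist_force: [-11.9, 1.5, 1.5]
gripper_width: 0.0257
```

```bash
python3 -c "
from h import *
tq();delta(*arc(66));look('z',box=[.54,.05,.12])"
```

```text
torque 0.85112125317081
t 28.75 pos [0.5269 0.1834 0.082 ] yaw 34.33 q [ 10.8  21.8 -11.   57.4   0.1  66.5] F [-11.9   1.5   1.5] M [ 0.2   2.42 -0.1 ] w 0.0257
DELTA [-0.006 -0.002  0.007] turn 0.001
side origin 244 193 zoom 6.0
top origin 231 216 zoom 6.0
```

View pics/z_side.png

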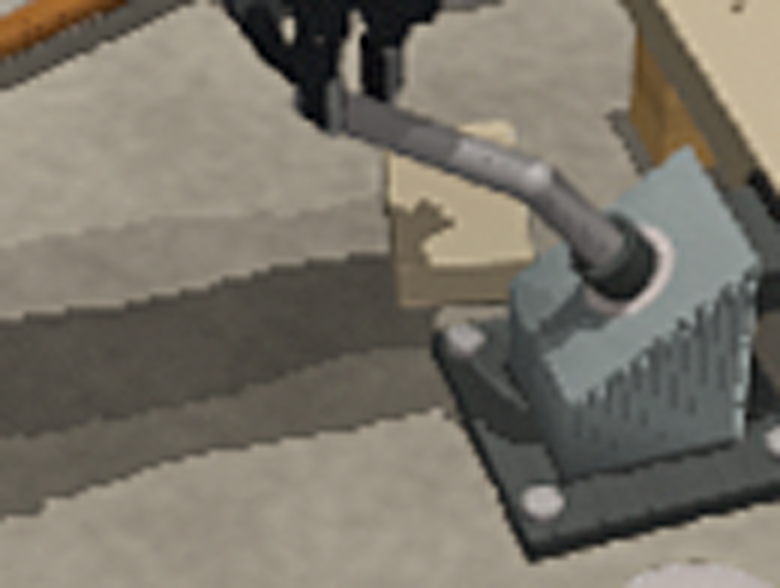

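Emit:
{"op": "send_rows", "data": {
  "deltas": "-0.4 -0.004 0 0.007 0.005;-0.4 -0.008 0 0.015 0.01;-0.4 -0.01 0 0.018 0.013;-0.4 -0.012 0 0.022 0.015;-0.4 -0.014 0 0.026 0.018;-0.4 -0.016 0 0.03 0.02;-0.4 -0.016 0 0.03 0.02;-0.4 -0.016 0 0.03 0.02"
}}

```text
clock: 29.65
tool_pos: [0.5317, 0.1878, 0.0855]
tool_rot: [[-0.01, -0.511, 0.86], [-0.002, 0.86, 0.511], [-1.0, 0.004, -0.009]]
wrist_force: [-21.0, -2.9, -4.1]
gripper_width: 0.0258
```

```bash
python3 -c "
from h import *
tq();delta(*arc(70))"
```

```text
torque 2.553482488062005
t 29.65 pos [0.5317 0.1878 0.0855] yaw 30.73 q [11.2 22.4 -9.4 58.7  0.  70.4] F [-21.   -2.9  -4.1] M [-0.53  4.28 -0.11] w 0.0258
DELTA [-0.012 -0.001  0.015] turn -0.0
```

```bash
python3 -c "
from h import *
look('A',box=[.56,.1,.14],half=(60,45))"
```

```text
side origin 255 179 zoom 6.5
top origin 216 210 zoom 6.5
```

View pics/A_side.png

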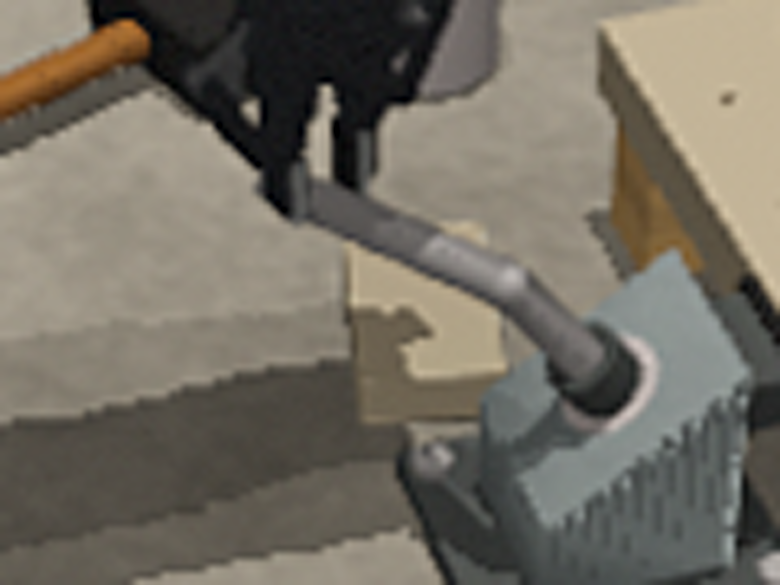

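View pics/A_top.png

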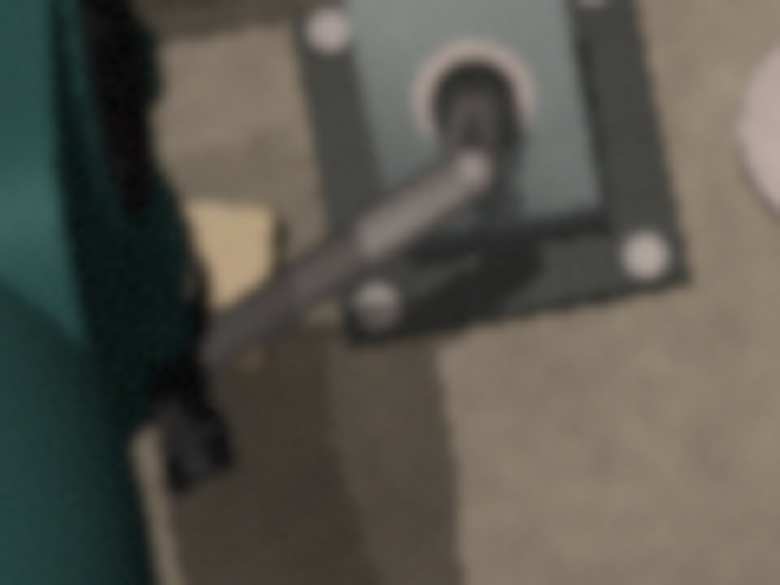

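```bash
python3 -c "
from h import *
S=lambda x,y:(255+x/6.5,179+y/6.5); T=lambda x,y:(216+x/6.5,210+y/6.5)
m=np.array([.6389,.0742,.1197])
for p in (m,EL): print('pred',(proj('side',p)-[255,179])*6.5,(proj('top',p)-[216,210])*6.5)
E_,r=tri(S(510,283),T(473,172));print('elbow',E_,r,'diff face',(E_-EL)@xs,(E_-EL)@v_,(E_-EL)@zs)
def n(c,a,b): return np.cross(ray(c,a)[1],ray(c,b)[1])
d=np.cross(n('side',S(505,283),S(320,197)),n('top',T(473,172),T(225,345)));d/=np.linalg.norm(d)
if d@v_<0:d=-d
print('ang',np.degrees(np.arctan2(d@v_,-(d@xs))),'oop',np.degrees(np.arcsin(d@zs)))
import cv2
for c,o in(('side',(255,179)),('top',(216,210))):
  im=cv2.imread(f'pics/A_{c}_full.png',0)
  for s in cv2.createLineSegmentDetector().detect(im[o[1]:o[1]+90,o[0]:o[0]+120])[0][:,0]*6.5:
    if np.hypot(s[2]-s[0],s[3]-s[1])>70:print(c,np.round(s),np.degrees(np.arctan2(s[3]-s[1],s[2]-s[0]))%180)
"
```

```text
pred [582.37411123 358.8933275 ] [476.12576121 113.9625503 ]
pred [516.65671624 296.31262652] [482.62053333 163.72056635]
elbow [0.60534227 0.06985785 0.16841092] [0.9, 0.9] diff face 0.00047003519491056663 0.003905415702953604 0.005177957999785122
ang 64.55124357022994 oop -0.25802639572465763
side [326. 183. 332.  93.] 93.367065
side [315.  86. 285. 204.] 104.56943
side [645. 377. 576. 446.] 134.66753
side [260. 171. 123.  55.] 40.15866
side [468.  95. 379. 105.] 173.56935
side [596.  21. 772. 302.] 58.072327
side [491. 305. 279. 210.] 23.941406
side [436. 576. 383. 452.] 66.735825
side [730. 564. 741. 442.] 95.0168
side [452.   1. 412.  90.] 113.97339
side [735. 354. 672. 239.] 61.407814
side [417. 377. 507. 367.] 173.44333
side [396. 529. 135. 577.] 169.66191
side [  3. 423. 343. 351.] 168.16899
side [421. 250. 523. 299.] 25.79373
side [512. 476. 532. 549.] 74.71512
side [615. 275. 579. 212.] 60.484375
side [554. 520. 645. 449.] 142.01689
side [ -2.  83. 132.  38.] 161.44173
side [687.   4. 597.  14.] 173.34659
side [729. 435. 713. 516.] 101.61728
side [315. 464. 230. 496.] 159.1
[... 190 characters left out ...]
[501.  63. 523. 137.] 73.331955
top [262. 280. 268. 207.] 94.66302
top [152.  12. 156. 110.] 88.1463
top [127. 443. 153. 574.] 78.73334
top [686. 286. 352. 348.] 169.59003
top [594. 192. 560.   2.] 79.94982
top [377. 254. 453. 202.] 145.55807
top [633.   2. 689. 273.] 78.21557
top [ 77. 346.  36.   4.] 83.26721
top [179. 573. 163. 484.] 79.82532
top [324. 224. 286.  29.] 79.0158
top [462. 155. 361. 219.] 147.97307
top [352.  45. 378. 184.] 79.32962
top [436. 352. 461. 573.] 83.61614
top [523. 218. 596. 202.] 167.37833
top [274.  21. 175.  38.] 169.804
top [192. 350. 235. 453.] 67.65258
top [479. 237. 541. 201.] 150.02638
top [101. 142.  78.   3.] 80.865845
top [  2. 275.  63. 327.] 39.868202
```

Emit:
{"op": "send_rows", "data": {
  "deltas": "-0.4 0.008 0 -0.015 -0.01;-0.2 0.016 0 -0.03 -0.02;0 0.02 0 -0.04 -0.025;0.2 0.02 0 -0.04 -0.025;0.2 0.02 0 -0.04 -0.025;0.2 0.02 0 -0.04 -0.025;0.2 0.02 0 -0.04 -0.025;0.2 0.02 0 -0.04 -0.025"
}}

```text
clock: 30.55
tool_pos: [0.5264, 0.1821, 0.0814]
tool_rot: [[0.0, -0.576, 0.817], [0.0, 0.817, 0.576], [-1.0, -0.0, 0.0]]
wrist_force: [0.3, -0.2, 0.2]
gripper_width: 0.0509
```

```bash
python3 -c "
from h import *
tq();delta(*arc(65));look('B',box=[.56,.1,.14],half=(60,45))"
```

```text
torque -0.030576770351688026
t 30.55 pos [0.5264 0.1821 0.0814] yaw 35.19 q [ 10.7  21.5 -11.5  56.9  -0.   65.5] F [ 0.3 -0.2  0.2] M [-0.03  0.01 -0.02] w 0.0509
DELTA [-0.003 -0.     0.004] turn 0.001
side origin 255 179 zoom 6.5
top origin 216 210 zoom 6.5
```

View pics/B_side.png

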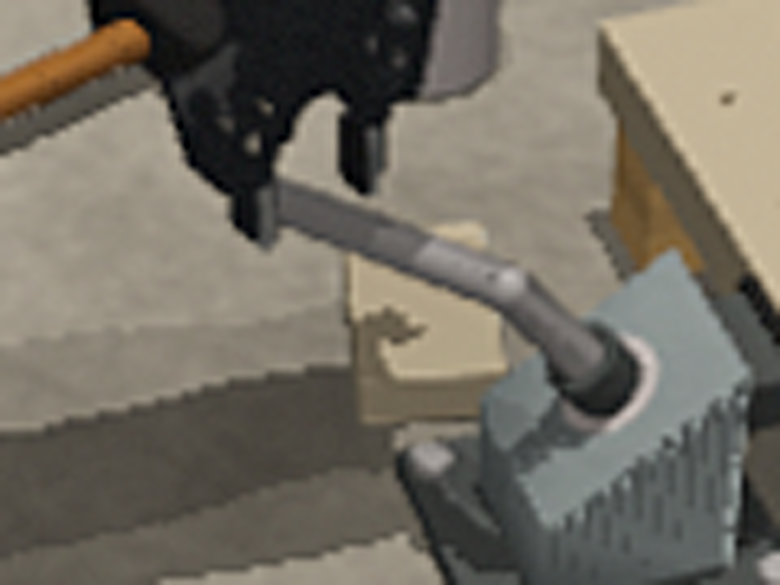

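View pics/B_top.png

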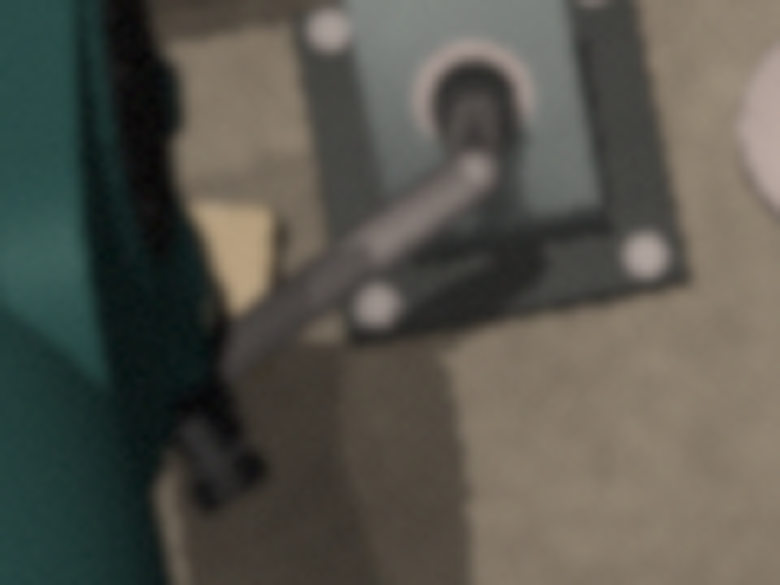

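```bash
cat >>h.py <<'E'
def kang(name,se,sl,te,tl,o=((255,179),(216,210)),z=6.5):
    S=lambda x,y:(o[0][0]+x/z,o[0][1]+y/z); T=lambda x,y:(o[1][0]+x/z,o[1][1]+y/z)
    n=lambda c,a,b:np.cross(ray(c,a)[1],ray(c,b)[1])
    E_,r=tri(S(*se),T(*te)); print('elbow diff',np.round([(E_-EL)@xs,(E_-EL)@v_,(E_-EL)@zs],4),r)
    d=np.cross(n('side',S(*se),S(*sl)),n('top',T(*te),T(*tl)));d/=np.linalg.norm(d)
    if d@v_<0:d=-d
    print('ang',np.degrees(np.arctan2(d@v_,-(d@xs))),'oop',np.degrees(np.arcsin(d@zs)))
    import cv2
    for c,q in(('side',o[0]),('top',o[1])):
      im=cv2.imread(f'pics/{name}_{c}_full.png',0)
      for s in cv2.createLineSegmentDetector().detect(im[q[1]:q[1]+90,q[0]:q[0]+120])[0][:,0]*z:
        a=np.degrees(np.arctan2(s[3]-s[1],s[2]-s[0]))%180
        if np.hypot(s[2]-s[0],s[3]-s[1])>70 and (8<a<32 if c=='side' else 140<a<155):print(c,np.round(s),round(a,1))
E
python3 -c "
from h import *
kang('A',(505,283),(320,197),(473,172),(225,345))
kang('B',(505,283),(295,194),(477,170),(240,355))
"
```

```text
elbow diff [-0.0002  0.004   0.0063] [0.1, 0.1]
ang 64.55124357022994 oop -0.25802639572465763
side [491. 305. 279. 210.] 23.9
side [421. 250. 523. 299.] 25.8
top [377. 254. 453. 202.] 145.6
top [462. 155. 361. 219.] 148.0
top [479. 237. 541. 201.] 150.0
elbow diff [0.0005 0.0024 0.0077] [0.4, 0.4]
ang 62.3423507704051 oop 2.6633148197426735
side [490. 308. 287. 226.] 22.1
side [280. 175. 411. 222.] 20.0
side [421. 258. 497. 288.] 21.3
top [381. 320. 459. 273.] 149.0
top [382. 259. 457. 204.] 143.3
top [462. 163. 341. 237.] 148.5
```

Emit:
{"op": "send_rows", "data": {
  "deltas": "-0.4 0 0 0 0;-0.4 0 0 0 0;-0.4 0 0 0 0;-0.4 0 0 0.01 0.005;-0.4 -0.004 0 0.02 0.01;-0.4 -0.008 0 0.03 0.018;-0.4 -0.01 0 0.036 0.02;-0.4 -0.01 0 0.036 0.02"
}}

```text
clock: 31.45
tool_pos: [0.5317, 0.1871, 0.0828]
tool_rot: [[-0.007, -0.523, 0.852], [-0.003, 0.852, 0.523], [-1.0, 0.001, -0.008]]
wrist_force: [-12.7, -7.8, -4.8]
gripper_width: 0.0256
```

```bash
python3 -c "
from h import *
tq();delta(*arc(68))"
```

```text
torque 2.1860749265614094
t 31.45 pos [0.5317 0.1871 0.0828] yaw 31.53 q [11.2 22.4 -9.9 58.1 -0.1 69.6] F [-12.7  -7.8  -4.8] M [-1.63  2.7   0.07] w 0.0256
DELTA [-0.012 -0.001  0.002] turn -0.005
```

Emit:
{"op": "send_rows", "data": {
  "deltas": "-0.4 0 0 0 0;-0.4 0 0 0 0;-0.4 0 0 0 0;-0.4 0 0 0 0;-0.4 0 0 0 0;-0.4 0 0 0 0;-0.4 0 0 0 0;-0.4 0 0 0 0"
}}

```text
clock: 32.25
tool_pos: [0.5316, 0.187, 0.0828]
tool_rot: [[-0.007, -0.523, 0.852], [-0.003, 0.852, 0.523], [-1.0, 0.001, -0.008]]
wrist_force: [-13.8, -8.1, -4.3]
gripper_width: 0.0258
```

```bash
python3 -c "
from h import *
tq();delta(*arc(68))"
```

```text
torque 2.288976937710413
t 32.25 pos [0.5316 0.187  0.0828] yaw 31.54 q [11.1 22.4 -9.9 58.1 -0.1 69.6] F [-13.8  -8.1  -4.3] M [-1.56  2.67  0.09] w 0.0258
DELTA [-0.012 -0.001  0.002] turn -0.005
```

Emit:
{"op": "send_rows", "data": {
  "deltas": "-0.4 -0.002 0 0.006 0.003;-0.4 -0.005 0 0.012 0.007;-0.4 -0.008 0 0.018 0.01;-0.4 -0.011 0 0.024 0.014;-0.4 -0.014 0 0.03 0.017;-0.4 -0.014 0 0.03 0.017;-0.4 -0.014 0 0.03 0.017;-0.4 -0.014 0 0.03 0.017"
}}

```text
clock: 33.05
tool_pos: [0.5378, 0.1925, 0.0867]
tool_rot: [[-0.01, -0.477, 0.879], [-0.001, 0.879, 0.477], [-1.0, 0.003, -0.009]]
wrist_force: [-20.9, -2.8, -2.2]
gripper_width: 0.0257
```

```bash
python3 -c "
from h import *
tq();delta(*arc(72));look('C',box=[.56,.1,.14],half=(60,45))"
```

```text
torque 2.462363961739899
t 33.05 pos [0.5378 0.1925 0.0867] yaw 28.52 q [11.5 23.  -8.2 59.3  0.  73. ] F [-20.9  -2.8  -2.2] M [-0.51  4.1  -0.06] w 0.0257
DELTA [-0.018 -0.002  0.003] turn -0.003
side origin 255 179 zoom 6.5
top origin 216 210 zoom 6.5
```

View pics/C_side.png

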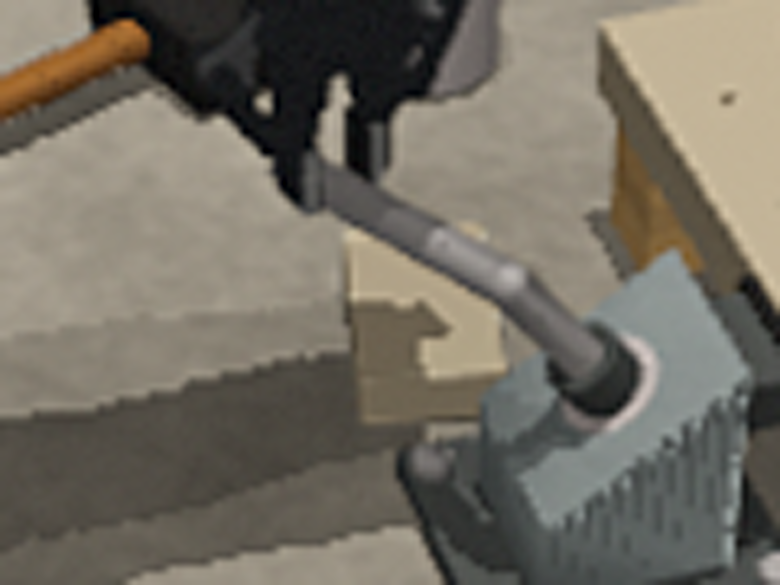

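View pics/C_top.png

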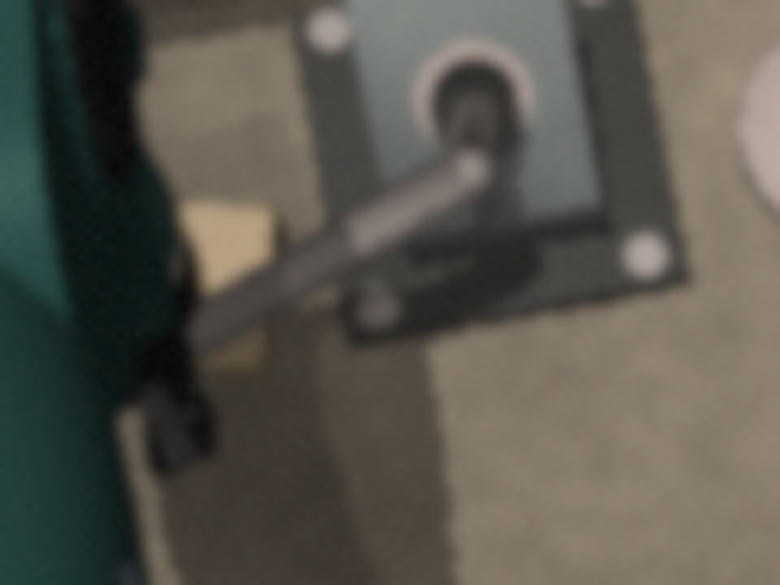

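Emit:
{"op": "send_rows", "data": {
  "deltas": "-0.4 0.008 0 -0.015 -0.01;0 0.012 0 -0.03 -0.015;0.6 0.012 0 -0.03 -0.015;1 0.012 0 -0.03 -0.015;1 0.012 0 -0.03 -0.015;1 0.012 0 -0.03 -0.015;1 0.012 0 -0.03 -0.015;1 0.012 0 -0.03 -0.015"
}}

```text
clock: 33.95
tool_pos: [0.535, 0.1887, 0.085]
tool_rot: [[0.0, -0.519, 0.855], [0.0, 0.855, 0.519], [-1.0, -0.0, 0.0]]
wrist_force: [0.5, 0.6, 0.1]
gripper_width: 0.0854
```

Emit:
{"op": "send_rows", "data": {
  "deltas": "1 -0.03 0 0 0;1 -0.1 0 0 0;1 -0.2 0 0 0;1 -0.32 0 0 0;1 -0.44 0.1 0 0;1 -0.5 0.25 0 0;1 -0.5 0.4 0 0;1 -0.5 0.5 0 0"
}}

```text
clock: 34.75
tool_pos: [0.4558, 0.3189, 0.2365]
tool_rot: [[0.002, -0.519, 0.855], [0.001, 0.855, 0.519], [-1.0, 0.0, 0.002]]
wrist_force: [0.3, -0.0, 0.0]
gripper_width: 0.0854
```

```bash
python3 -c "
from h import *
delta(*arc(68));look('D',box=[.56,.1,.14],half=(60,45))"
```

```text
t 34.75 pos [0.4558 0.3189 0.2365] yaw 31.28 q [26.6 17.7  7.2 79.4  0.  85.3] F [ 0.3 -0.   0. ] M [-0.01 -0.01 -0.05] w 0.0854
DELTA [ 0.5   -0.508 -0.011] turn -0.007
side origin 255 179 zoom 6.5
top origin 216 210 zoom 6.5
```

View pics/D_side.png

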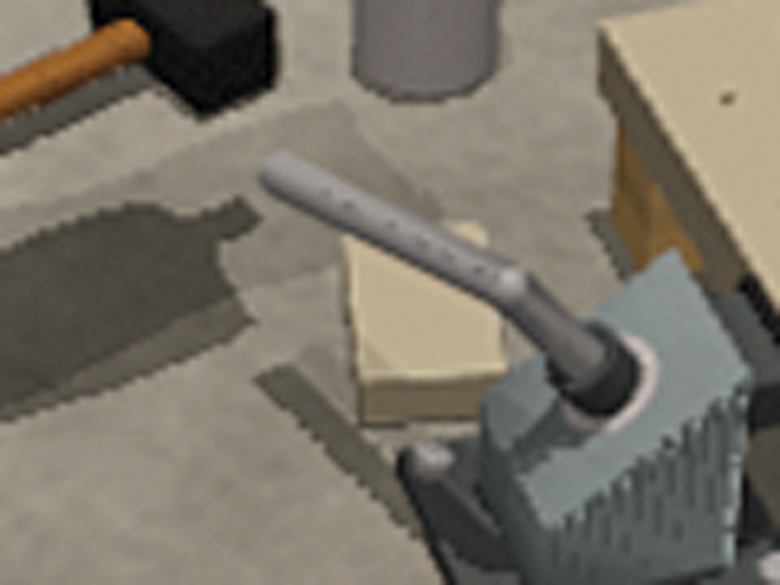

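View pics/D_top.png

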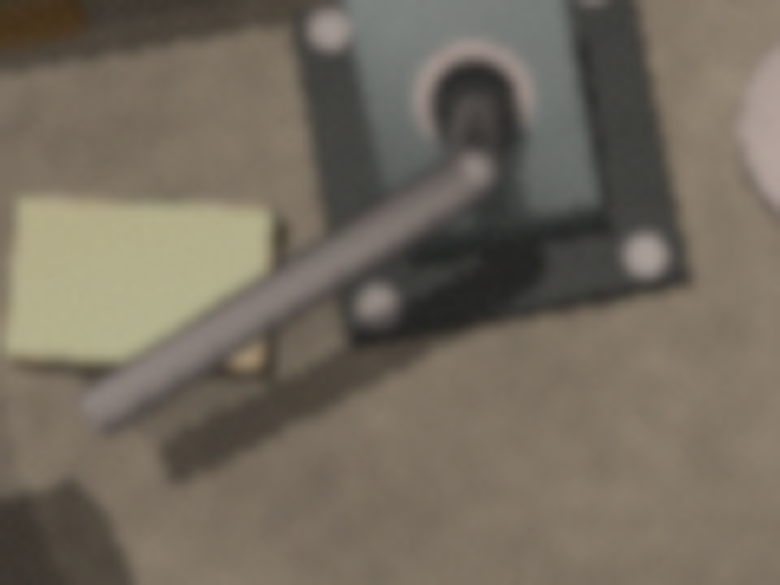

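```bash
python3 -c "
from h import *
S=lambda x,y:(255+x/6.5,179+y/6.5); T=lambda x,y:(216+x/6.5,210+y/6.5)
e,r=tri(S(508,283),T(475,172)); t,r2=tri(S(276,172),T(102,404)); d=t-e
print(e,r,t,r2,np.linalg.norm(d)); 
print('elbow face',(e-EL)@xs,(e-EL)@v_,(e-EL)@zs,'tip',(t-EL)@xs,(t-EL)@v_,(t-EL)@zs)
d/=np.linalg.norm(d);print('ang',np.degrees(np.arctan2(d@v_,-(d@xs))),'oop',np.degrees(np.arcsin(d@zs)))
m=np.array([.6389,.0742,.1197]); print('elbow above mouth',(e-m)@zs)
"
```

```text
[0.6047736  0.06898464 0.16934211] [0.5, 0.5] [0.51514037 0.212457   0.11917283] [0.7, 0.7] 0.1764522297923788
elbow face 0.0003780397228647848 0.003196932846047827 0.006379200867127004 tip -0.07099284588870974 0.16419977250697712 -0.004895499822305305
ang 66.09278778826501 oop -3.663502293305102
elbow above mouth 0.060383207267127
```

Emit:
{"op": "send_rows", "data": {
  "deltas": "1 -0.1 0.1 0 0;1 -0.2 0.2 0 0;1 -0.2 0.3 0 0;1 -0.2 0.3 0 0;1 -0.2 0.3 0 0;1 -0.2 0.3 0 0;1 -0.2 0.3 0 0;1 -0.2 0.3 0 0"
}}

```text
clock: 35.65
tool_pos: [0.4108, 0.3933, 0.2949]
tool_rot: [[-0.0, -0.518, 0.856], [-0.0, 0.856, 0.518], [-1.0, -0.0, -0.0]]
wrist_force: [0.8, 0.1, -0.7]
gripper_width: 0.0854
```

```bash
python3 -c "
from h import *
look('F',box=[.56,.1,.14],half=(60,45))
import cv2
kang('D',(508,283),(276,172),(475,172),(102,404))
kang('F',(508,283),(276,172),(475,172),(102,404))
a=cv2.imread('pics/top0.png').astype(int);b=cv2.imread('pics/F_top_full.png').astype(int)
d=(abs(a-b).sum(2)>60).astype('uint8')*255
cv2.imwrite('pics/diff.png',d)
"
```

```text
side origin 255 179 zoom 6.5
top origin 216 210 zoom 6.5
elbow diff [0.0004 0.0032 0.0064] [0.5, 0.5]
ang 66.07707095984988 oop -4.781600995951814
side [491. 307. 345. 232.] 27.1
side [254. 163. 471. 272.] 26.7
side [324. 226. 257. 189.] 28.4
side [428. 221. 288. 150.] 27.0
top [128. 348. 258. 267.] 147.8
top [ 93. 417. 438. 215.] 149.5
top [460. 159. 269. 276.] 148.5
top [380. 375. 177. 481.] 152.6
top [166. 433. 255. 391.] 154.7
elbow diff [0.0004 0.0032 0.0064] [0.5, 0.5]
ang 66.07707095984988 oop -4.781600995951814
side [491. 306. 247. 184.] 26.5
side [254. 162. 500. 288.] 27.1
side [427. 224. 337. 176.] 28.1
top [132. 347. 257. 266.] 147.4
top [369. 255. 451. 207.] 149.5
top [ 94. 419. 365. 254.] 148.7
top [444. 168. 269. 276.] 148.4
top [380. 375. 181. 479.] 152.5
```

View pics/F_top_full.png

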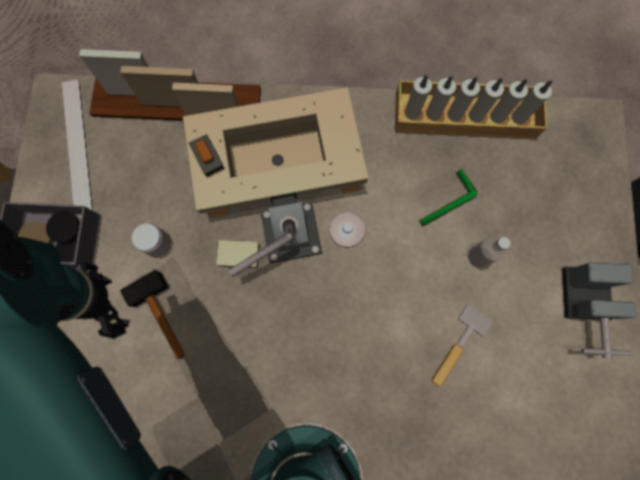

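View pics/diff.png

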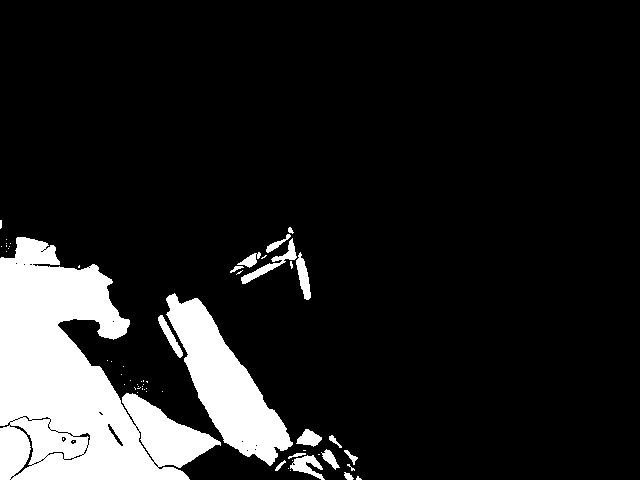

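View pics/F_side.png

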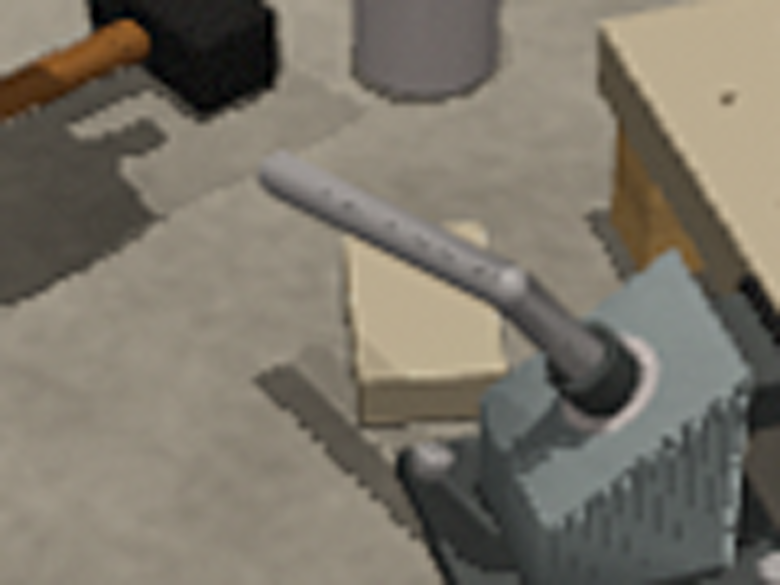

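```bash
python3 -c "
from h import *
S=lambda x,y:(255+x/6.5,179+y/6.5); T=lambda x,y:(216+x/6.5,210+y/6.5)
n=lambda c,a,b:np.cross(ray(c,a)[1],ray(c,b)[1])
n1=n('side',S(400,235),S(300,184)); n2=n('top',T(300,275.2),T(150,367.2))
d=np.cross(n1,n2);d/=np.linalg.norm(d)
if d@v_<0:d=-d
A=np.array([n1/np.linalg.norm(n1),n2/np.linalg.norm(n2),d]); b=[A[0]@ray('side',(0,0))[0],A[1]@ray('top',(0,0))[0],d@EL]
p=np.linalg.solve(A,b)
print('dir ang',np.degrees(np.arctan2(d@v_,-(d@xs))),'oop',np.degrees(np.arcsin(d@zs)))
m=np.array([.6389,.0742,.1197]);print('nearest-to-EL pt on axis, face frame rel mouth mm',[round(1e3*float((p-m)@k),1) for k in(xs,v_,zs)])
"
```

```text
dir ang 66.76929797664462 oop -3.924614200819591
nearest-to-EL pt on axis, face frame rel mouth mm [0.4, 0.3, 54.9]
```

```bash
python3 -c "
from cell import arm
print(arm.sign_off())"
```

```text
the job is handed in; nothing more can be done
None
```

I drew the key out along the screw axis, turned it end for end, and re-pitched it in the grip against the bench. I then seated the short arm and levered clockwise with the hand about 146 mm out, and took the hand away. The job was handed in at about 36 s of the 67 s allowed.

**Seating:** The short arm met the socket floor at about 45 N. After release the long arm's centre line measured about 55 mm above the mouth, against 54 mm when fully seated.

**Tightening:** The turning torque stayed at about 1.2–1.4 N m, then rose to 2.1–2.5 N m. It held at about 2.2 N m for 0.8 s without moving. I take that as the screw being hard on its stop.

**At rest:** The hand is clear and the key stayed still over the last two looks. The top view shows the cup wheel, bottle, scraper, tin, offcut and mallet head where they were. Part of the mallet's handle was in the arm's shadow.

**Checks that disagreed:**
- **Key angle:** The key rests at about 66°, but 0.80 rad plus the hex play should give about 53°. Each harder push after the torque rose still moved the key 2–4°. I think either the stop gives a little or the key is wedged in the hex, but I could not see the screw's own angle to confirm that it is at 0.80.
- **Fingertip height:** The fingertips were about 33 mm higher than the reported tool point. A test close on the key confirmed this, and I corrected for it.
- **First insertion:** The first push caught on the socket rim at about 38 N and needed a small sideways shift before it went in.

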